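Uncover the bread roll and pick it up with the tongs

ROBOT

A 6-joint arm with a two-finger parallel gripper is mounted at the origin on the work surface. World frame = base frame: x ahead of the robot, y to its left, z up, the work surface at z = 0. Lengths are in mm, angles in rad, forces in N, time in s.
With the tool pointing down it reaches from about 375 to 925 mm from the base axis. Payload 5.7 kg.
Tool frame: the origin (TCP) lies at the very end of the fingers, on their centre line; the grasp point (between the pads) lies 19 mm behind it; z points along the fingers, y is the direction in which the jaws open and shut (so a half turn about z gives the same grasp; the last joint's range is limited). The gripper opens to 88 mm and grips with 3 to 60 N. Pads are 20 mm wide; open, the fingers measure 115 mm over their backs; the gripper's body (75 mm by 178 mm) begins 61 mm behind the grasp point.
Start: joints at [1.197, 0.359, 1.51, -0, 1.272, -0.115], TCP at [153.545, 579.984, 189.423] pointing down, gripper open.
Joint ranges: [-2.97, 2.97], [-1.01, 2.36], [0.21, 2.38], [-0.96, 4.11], [0.2, 2.71], [-2.98, 2.98]. Speed limits (rad/s): [2.39, 2.39, 3.14, 3.14, 3.14, 3.14].

INTERFACE

Orientations are given as a unit quaternion [w, x, y, z].
In Python, from bench import bot gives the robot as it stands.
- The arm moves only by the tool jog_arm, never from a script. Its argument "deltas" is a list of rows, each an object with "xyz": the shift along the tool's x, y, z in mm, a list of three; "yaw": the turn about the tool's z in degrees; "hand": the gripper command: -1 is shut, 1 is fully open, values between are in proportion. A call has exactly 8 rows; each row is the pose to reach, as a shift and turn from the pose commanded when the call began, along the tool's axes at that moment; what a row does not reach only later rows make up. A row lasts 1/10 s, in which the tool goes at most 50 mm and 8.59 degrees, less where a joint would pass 70% of its speed; a pose out of reach is approached as far as the arm can. A call with a gripper value outside its range is refused whole. The fingers move at their own pace and stop on an object; "grip_force" is the grip in N (left out, the last holds). Time passes only in rows, so rows that repeat a pose let the fingers close, or fill a call up. It gives the time, the measured TCP pose, the force and the opening at its end, in the units of the state.
- bot.sense(): the state, without advancing time (a new reading comes with each control period).
- bot.get_image(name): name is "side" or "top" or "wrist"; returns a dict with "color" (400x640x3 uint8, red, green, blue), "fx", "fy", "cx", "cy" (pixels), "extrinsics" (4x4, takes a point from world to camera coordinates). Camera axes: x right, y up, looking along -z (the intrinsics and any distortion apply to the point x, -y, -z); pixel columns grow to the right and rows downward; lengths in mm; the calibration is good to about 2 mm. A picture is of the moment at which its call begins. There is no depth.
- bot.hand_in(): hands the job in, once; it reports no verdict.
The state is a dict: "t": time; "joint_positions": joint angles; "qd": joint speeds; "joint_efforts": joint torques, N m; "ee_pos": TCP position; "orientation": TCP orientation; "ft_force": force on the tool from outside, world axes, zero at the start; "wrist_torque": the same for the moment, N m; "width": opening from 0.0 (shut) to 1.0 (fully open).
Only numpy, scipy, OpenCV 4.12 (cv2) and the standard library are available. Lean on these libraries where they do the work, as an engineer would, in place of code of your own. Each camera call takes 0.05 s, during which the arm holds its last target.

TASK

Serve the bite-size bread roll: lift the flat cover off the serving stand by its handle and lean it against the stationery box, lower edge on the sideboard and handle side facing up and out, and let go of it so that it stays leaning at a clear slant. Then take the serving tongs out of the caddy, close them on the roll and lift it well clear of the stand, at least 10 cm above the sideboard, without the hand touching the roll. The job ends with you still holding the tongs closed on the lifted roll; leave the ornaments and other things where they are.

Things in the scene. Friction and masses are not known exactly. Their poses are not given: they have to be found in the camera images.
- cover_handle (a point): Centre of the handle of the bamboo cover: an upright bar 14 mm thick (x), 64 mm long (y) and 34 mm high on the middle of the slab's upper face. This point is 25 mm above the slab's underside and 17 mm below the handle's top. z is the slab's normal on the handle side (up at the start).
- cover: The cover: a flat bamboo slab 120 (x) by 164 (y) by 8 mm, about 140 g, lying loose on the two walls of the stand, its underside 52 mm above the sideboard. Origin at the centre of its underside, axes as for its handle.
- stand: Serving stand of dark wood, fixed: floor board 130 (x) by 164 (y) by 6 mm with an upright wall 8 mm thick, its top 52 mm above the sideboard, along each of the two y edges; 148 mm clear between the walls, and open at the two x ends. Origin: middle of its underside, on the sideboard; z up.
- roll_center (a point): Centre of the bread roll: a round, firm, golden brown bun 36 mm in diameter and 30 mm high, about 30 g, standing on the floor of the stand (6 mm above the sideboard) under the cover; its side is upright from 10 to 21 mm above its base.
- roll: The same roll: origin at the centre of its flat underside, z up.
- stationery_box: Closed bamboo stationery box, fixed: 130 (x) by 220 (y) by 60 mm high, steel spring clip on its +x face. Origin: middle of its underside; its plain -x face looks towards the robot; the cover leans on its upper edge there. The area in front of it is free.
- caddy: Black plastic remote caddy, fixed: 90 (x) by 124 (y) by 70 mm high, walls and divider 5 mm, floor 5 mm. Two slots along y; the tongs stand in the +x slot, which is 36 mm by 114 mm inside, its middle 22 mm to +x of the origin. A note block lower than the walls lies in the other slot. Origin: middle of its underside; z up.
- tongs_grip (a point): Where to grip the tongs: half-way between their arms, 119 mm above the tips' lower ends, 36 mm below the crown's top, 29 mm below the hinges. y points from the right arm to the left arm (squeeze along y), z up. Over the outsides of the arms at this height: about 52 mm open, 44 mm with the arms parallel.
- tongs: Steel spring tongs, 80 g, standing upright and open in the caddy, tips down, top 160 mm above the sideboard: two flat arms hang from a crown 27 mm long (y). A spring holds them open: at the grip point it pushes with about 4 N per arm when open, 6 N with the arms parallel. Fingers closed to about 48 mm carry the tongs still open; closing further closes the tips. Origin between the tips' lower ends.
- tongs_tip (a point): Midpoint between the lower ends of the tips of the tongs (119 mm straight below the grip point, moves with the crown). Open, the tips are about 73 mm apart inside and 84 mm over the outside; with the arms parallel 32 mm apart inside; each tip paddle is 26 mm wide (x), 34 mm high and 5 mm thick. On the roll the arms stand almost parallel and the tips end 2 mm below this point.
- tong_left: Left arm of the tongs (on the +y side of the tongs): flat steel strip 150 mm long, 18 mm wide, 5 mm thick; origin at its hinge in the crown.
- tong_right: Right arm of the tongs (on the -y side); otherwise as the left.
- vase: Tall blue glass vase, 280 mm high, 100 mm across, origin under its foot; leave it alone.
- toothpick_holder: Small white ceramic toothpick holder, 42 mm across, 66 mm high with its picks; origin under its foot; leave it alone.
- key_tray: Aluminium keyring tray, 90 by 130 by 16 mm; origin under its middle; leave it alone.
- remote: Remote control lying flat, 150 by 42 by 18 mm; origin under its middle; leave it alone.
- coasters: Stack of round coasters, 92 mm across, 20 mm high; origin under its middle; leave it alone.
- candle_jar: Amber glass candle jar with brass lid, 76 mm across, 87 mm high; origin under its middle; leave it alone.
Not all that is in view belongs to the job. What is shaped like the cover but purple is not meant. There is more than one size of the tongs; the job needs the larger.

How it is judged:
By the outcome, as a careful person would: the job done as asked, in the order asked, and still so for the second after the job is handed in, while the arm keeps its last pose, push and grip.
It also fails if it takes over 64 s, if anything falls off the work surface, if the arm or the gripper's body presses on something with over 40 N, if the wrist force passes 120 N, or if a joint passes its speed limit or range.

## Working session

There is one attempt and no reset: what is moved stays moved. The work goes in short steps, Python scripts to look and compute and a tool call to move; the robot and the scene stay as the last step left them, time stands still between calls to the robot, and variables do not carry over. Pictures are saved under pics/ and viewed, and the job is handed in when it is done.

Besides the shell and the picture viewer there is one more tool, called after "Emit:" as name(argument=value, ...), one argument or row to a line, values as JSON. jog_arm: Moves the arm, as the interface text tells. Its arguments: {"type":"object","properties":{"deltas":{"type":"array","items":{"type":"object","properties":{"xyz":{"type":"array","items":{"type":"number"}},"yaw":{"type":"number"},"hand":{"type":"number"}}}},"grip_force":{"type":"number"}},"required":["deltas"]}

```bash
ls; mkdir -p pics
python3 - <<'E'
from bench import bot
import cv2, numpy as np, pickle
s=bot.sense(); print(s)
for n in ["side","top","wrist"]:
    im=bot.get_image(n); cv2.imwrite(f"pics/{n}0.png",im["color"][:,:,::-1]); pickle.dump(im,open(f"pics/{n}0.pkl","wb"))
    print(n,[k for k in im],im["fx"],im["fy"],im["cx"],im["cy"]); print(np.round(im["extrinsics"],3).tolist())
E
```

```text
pics
{'t': 0.0, 'joint_positions': array([ 1.19686865e+00,  3.59472697e-01,  1.51140177e+00, -1.63250308e-05,
        1.27246633e+00, -1.15081436e-01]), 'qd': array([-0.00183511,  0.00113931, -0.00077853, -0.00168747,  0.00021682,
       -0.00210279]), 'joint_efforts': array([ 2.06287827e-03, -5.15374160e+01, -2.70720452e+01,  6.76356652e-02,
        3.48645856e-02, -8.82627842e-05]), 'ee_pos': array([153.3173647 , 579.3359107 , 188.64052429]), 'orientation': array([-2.04023539e-04,  1.29059674e-01,  9.91636444e-01, -8.49962453e-04]), 'ft_force': array([-0.47560198,  0.02190962,  0.54439057]), 'wrist_torque': array([0.0160483 , 0.04528956, 0.04294914]), 'width': 0.9997806142180736}
side ['color', 'fx', 'fy', 'cx', 'cy', 'extrinsics'] 485.50375958276396 485.50375958276396 314.66562584631464 198.59011592481244
[[0.933, -0.359, 0.01, -452.772], [0.192, 0.522, 0.831, -257.005], [-0.304, -0.773, 0.556, -1402.287], [0.0, 0.0, 0.0, 1.0]]
top ['color', 'fx', 'fy', 'cx', 'cy', 'extrinsics'] 399.48693845699154 399.48693845699154 319.4990095841706 203.6454699258067
[[-0.03, -1.0, -0.003, 115.812], [0.973, -0.03, 0.228, -554.637], [-0.228, 0.004, 0.974, -1177.233], [0.0, 0.0, 0.0, 1.0]]
wrist ['color', 'fx', 'fy', 'cx', 'cy', 'extrinsics'] 352.17940812909364 352.17940812909364 317.0525019354881 199.8287822335303
[[0.256, 0.967, -0.001, -599.438], [-0.923, 0.244, -0.297, 36.179], [-0.287, 0.076, 0.955, -390.162], [0.0, 0.0, 0.0, 1.0]]
```

View pics/side0.png

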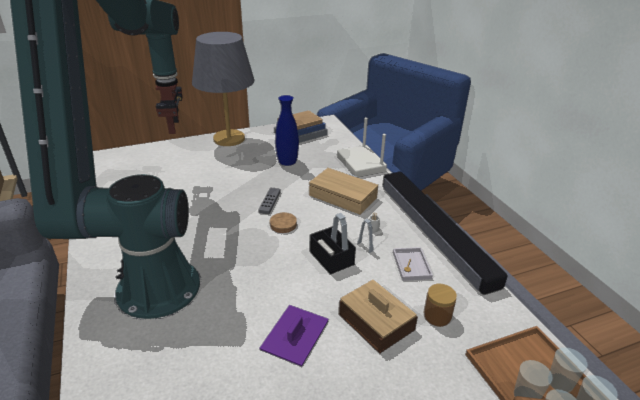

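View pics/top0.png

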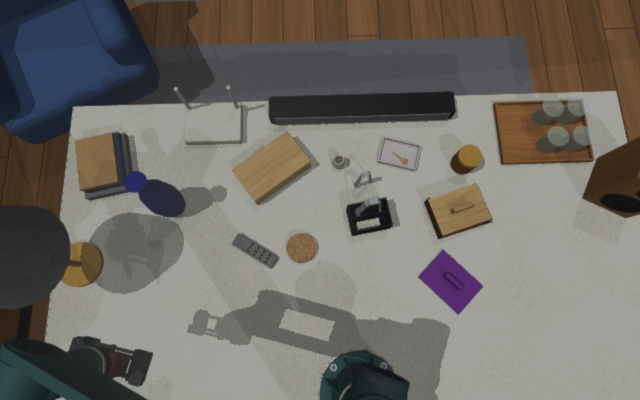

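View pics/wrist0.png

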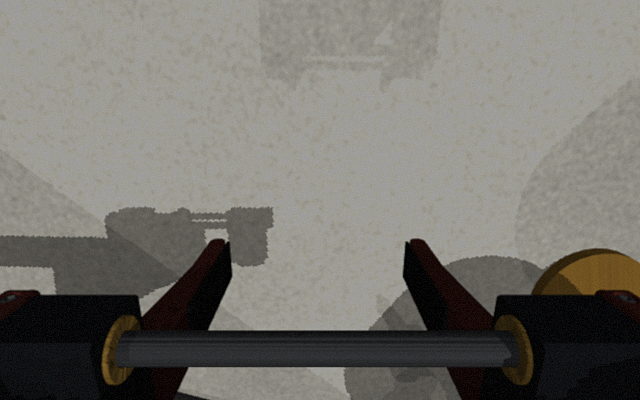

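The top view shows the bamboo cover on its stand at (459,210) and the purple decoy at (450,282). The caddy with the tongs is at (370,214), with a small pair of tongs free-standing near (365,180). The stationery box is at (272,167). I'll enlarge these next.

```bash
cat > h.py <<'E'
import numpy as np,cv2,pickle
def load(n): return pickle.load(open(f"pics/{n}.pkl","rb"))
def ray(im,u,v):
    E=im["extrinsics"];R=E[:3,:3];t=E[:3,3]
    d=np.array([(u-im["cx"])/im["fx"],-(v-im["cy"])/im["fy"],-1.0])
    return -R.T@t, R.T@d
def onz(im,u,v,z):
    c,d=ray(im,u,v); return c+d*(z-c[2])/d[2]
def proj(im,p):
    E=im["extrinsics"];q=E[:3,:3]@np.asarray(p,float)+E[:3,3]
    return np.array([im["cx"]+im["fx"]*q[0]/-q[2], im["cy"]-im["fy"]*q[1]/-q[2]])
def tri(rs):
    A=0;b=0
    for c,d in rs:
        d=d/np.linalg.norm(d);P=np.eye(3)-np.outer(d,d);A=A+P;b=b+P@c
    return np.linalg.solve(A,b)
def crop(im,x0,y0,x1,y1,k,fn):
    c=im["color"][y0:y1,x0:x1,::-1]
    cv2.imwrite(fn,cv2.resize(c,None,fx=k,fy=k,interpolation=cv2.INTER_CUBIC))
E
python3 - <<'E'
from h import *
t=load("top0");s=load("side0")
crop(t,330,130,500,250,4.7,"pics/c1.png")
crop(t,225,125,325,210,7,"pics/c2.png")
crop(s,300,160,460,360,3,"pics/c3.png")
E
```

```text
(no output)
```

View pics/c1.png

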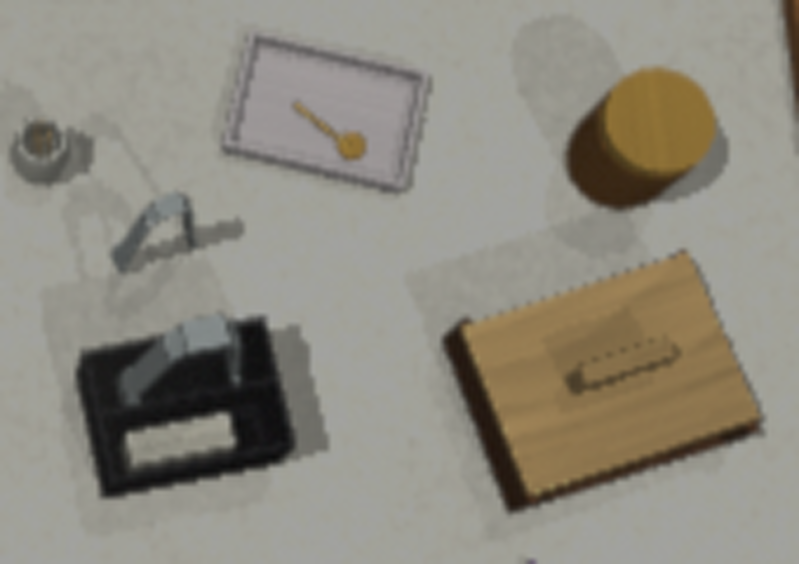

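View pics/c2.png

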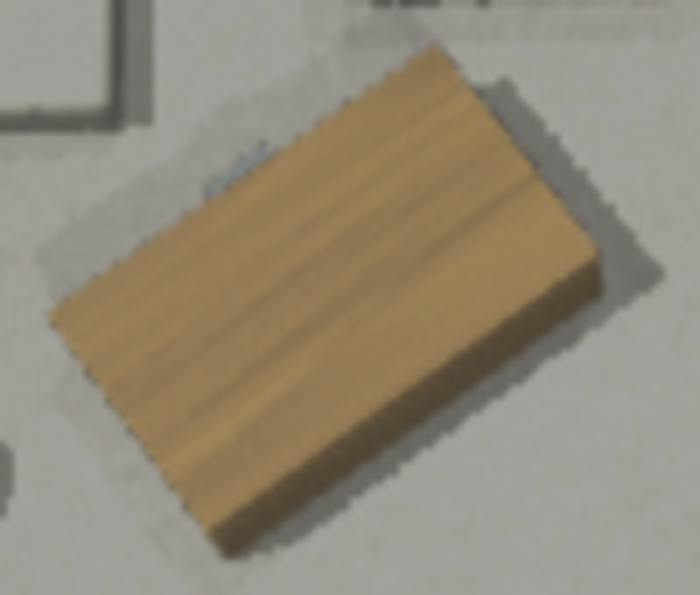

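View pics/c3.png

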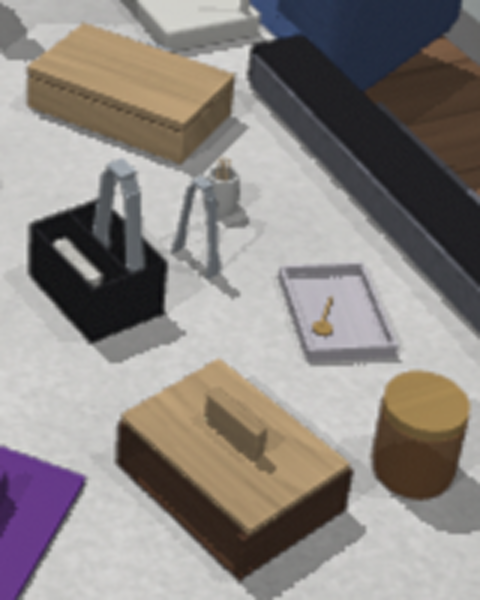

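Run:
```python
from h import *
t=load("top0");s=load("side0")
hsv=cv2.cvtColor(t["color"],cv2.COLOR_RGB2HSV)
for (nm,x0,y0,x1,y1,z,lx,ly) in [("cover",415,175,500,245,60,120,164),("box",225,125,325,210,60,130,220)]:
    sub=hsv[y0:y1,x0:x1]
    m=((sub[...,1]>75)&(sub[...,2]>105)&(sub[...,0]<30)).astype(np.uint8)
    n,l,st,c=cv2.connectedComponentsWithStats(m); i=1+np.argmax(st[1:,4]); m=(l==i).astype(np.uint8)
    m=cv2.morphologyEx(m,cv2.MORPH_CLOSE,np.ones((9,9)))
    cn=max(cv2.findContours(m,0,cv2.CHAIN_APPROX_NONE)[0],key=cv2.contourArea).reshape(-1,2)
    W=np.array([onz(t,u+x0,v+y0,z)[:2] for u,v in cn],np.float32)
    r=cv2.minAreaRect(W); print(nm,r, np.round(cv2.boxPoints(r)).tolist(), st[i,4])
# caddy top corners crop px, rim z=70
def cp(a,b): return (a+.5)/4.7-.5+330,(b+.5)/4.7-.5+130
print("caddy rim",[np.round(onz(t,*cp(a,b),70)[:2]).tolist() for a,b in [(80,355),(265,318),(293,440),(103,493)]])
print("cover",[np.round(onz(t,*cp(a,b),60)[:2]).tolist() for a,b in [(465,322),(688,253),(760,425),(526,500)]])
print("handle ends top", [np.round(onz(t,*cp(a,b),86)[:2]).tolist() for a,b in [(572,372),(676,345),(575,390),(680,353)]])
print("crown top px",[np.round(onz(t,*cp(a,b),160)[:2]).tolist() for a,b in [(180,335),(225,322),(190,352),(240,340)]])
print("tong arms where at rim",[np.round(onz(t,*cp(a,b),75)[:2]).tolist() for a,b in [(130,393),(235,378)]])
```

```text
cover ((529.7639770507812, -334.2196044921875), (117.98432159423828, 163.00201416015625), 16.486400604248047) [[450.0, -273.0], [496.0, -429.0], [609.0, -396.0], [563.0, -239.0]] 1917
box ((689.285888671875, 249.81126403808594), (130.5442352294922, 218.19760131835938), 35.35995101928711) [[573.0, 301.0], [699.0, 123.0], [806.0, 199.0], [679.0, 377.0]] 2623
caddy rim [[549.0, 16.0], [571.0, -108.0], [488.0, -120.0], [457.0, 5.0]]
cover [[566.0, -242.0], [609.0, -396.0], [491.0, -429.0], [446.0, -271.0]]
handle ends top [[525.0, -301.0], [540.0, -370.0], [513.0, -301.0], [535.0, -372.0]]
crown top px [[539.0, -39.0], [547.0, -67.0], [529.0, -45.0], [535.0, -76.0]]
tong arms where at rim [[522.0, -16.0], [530.0, -84.0]]
```

Run:
```python
from h import *
t=load("top0");s=load("side0")
crop(t,340,185,400,240,10,"pics/c4.png")
crop(s,300,200,390,280,7,"pics/c5.png")
crop(t,420,175,500,240,9,"pics/c6.png")
crop(s,330,270,420,350,7,"pics/c7.png")
```

```text
(no output)
```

View pics/c4.png

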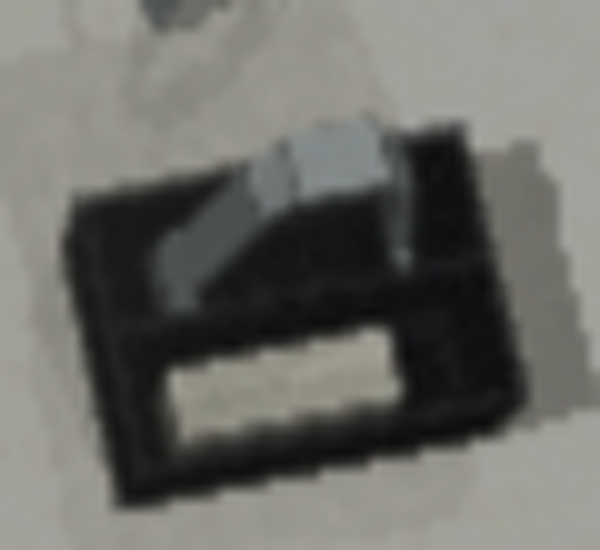

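View pics/c5.png

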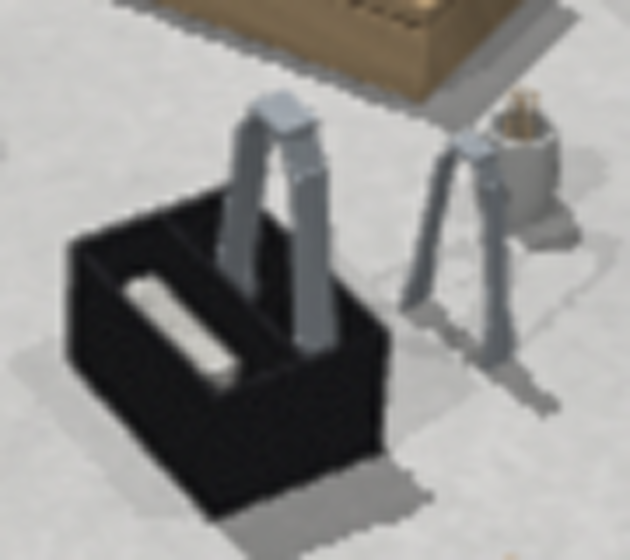

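View pics/c6.png

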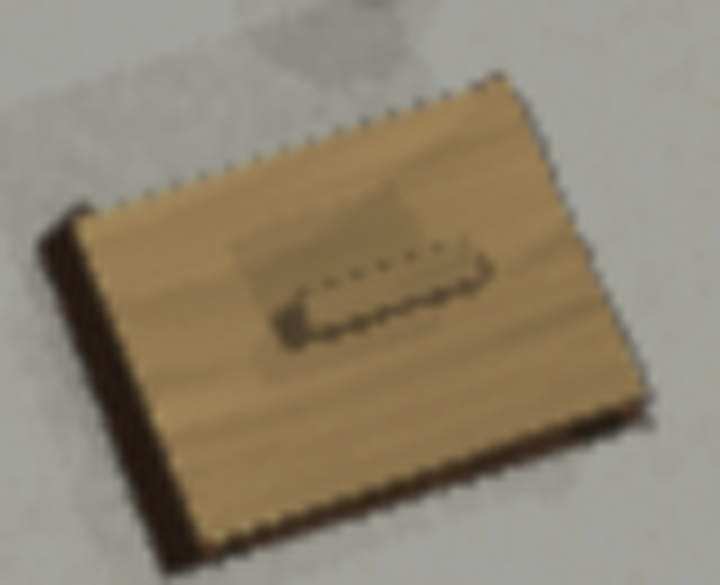

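View pics/c7.png

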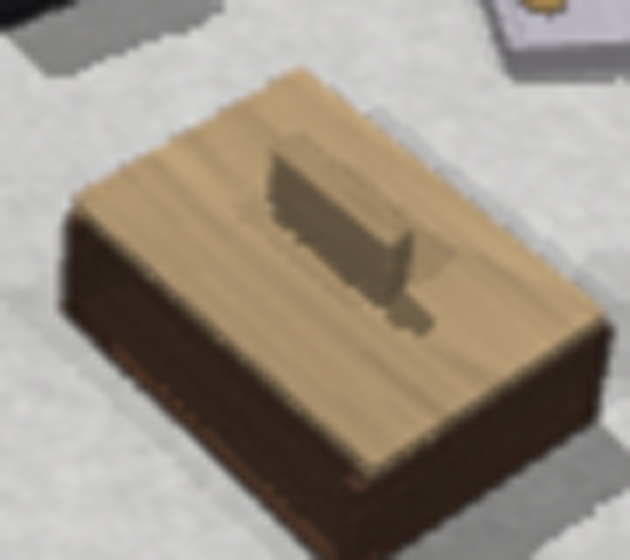

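The larger tongs, about 160 mm tall, stand in the black caddy at top px (370,205) and side px (340,225). The smaller pair, at top (362,180), stands free beside the toothpick holder, so I won't use it. The cover to lift is the bamboo one at (459,208), since it lies on the dark stand.

```bash
cat > go.py <<'E'
import sys,numpy as np
from bench import bot
from scipy.spatial.transform import Rotation as Ro
def pose():
    s=bot.sense();q=s["orientation"];R=Ro.from_quat([q[1],q[2],q[3],q[0]]).as_matrix()
    return s,R
def delta(tgts):
    s,R=pose();a0=np.degrees(np.arctan2(R[1,1],R[0,1]))
    print("t",round(s["t"],2),"pos",np.round(s["ee_pos"],1),"ydir",round(a0,2),"w",round(88*s["width"],1),"F",np.round(s["ft_force"],1), "J6",round(np.degrees(s["joint_positions"][5]),1))
    for x,y,z,a in tgts:
        d=R.T@(np.array([x,y,z])-s["ee_pos"]); print((x,y,z,a),"-> xyz",np.round(d,1).tolist(),"yaw",round((a0-a+180)%360-180,1))
if __name__=="__main__":
    delta([tuple(map(float,a.split(","))) for a in sys.argv[1:]])
E
python3 go.py 250,500,260,50 400,330,260,10
python3 - <<'E'
from h import *
t=load("top0");s=load("side0")
f=lambda k,x0,y0,a,b:((a+.5)/k-.5+x0,(b+.5)/k-.5+y0)
# crown top corners
T=[(295,152),(378,120),(388,172),(302,197)]; S=[(278,92),(318,122),(288,135),(250,108)]
for a in T: print(np.round(onz(t,*f(10,340,185,*a),160),1))
ct=f(10,340,185,*np.mean(T,0)); cs=f(7,300,200,*np.mean(S,0))
print("crown",tri([ray(t,*ct),ray(s,*cs)]))
R=[(75,200),(463,125),(522,395),(118,505)]
print("rim",[np.round(onz(t,*f(10,340,185,*a),70),1).tolist() for a in R])
print("rim side",[np.round(onz(s,*f(7,300,200,*a),70),1).tolist() for a in [(70,245),(228,190),(385,335),(215,392)]])
# handle top side view
print("handle side z94",[np.round(onz(s,*f(7,330,270,*a),94),1).tolist() for a in [(275,152),(298,133),(410,228),(387,243)]])
print("cover side z60",[np.round(onz(s,*f(7,330,270,*a),60),1).tolist() for a in [(78,203),(302,68),(610,325),(372,475)]])
E
```

```text
t 0.15 pos [153.3 579.5 188.8] ydir 75.17 w 87.5 F [-1.1 -0.4 -0.1] J6 -6.6
(250.0, 500.0, 260.0, 50.0) -> xyz [-113.8, -52.2, -71.1] yaw 25.2
(400.0, 330.0, 260.0, 10.0) -> xyz [-302.3, -178.2, -71.0] yaw 65.2
[542.6 -42.8 160. ]
[551.3 -67.2 160. ]
[535.9 -69.1 160. ]
[529.3 -44.  160. ]
crown [541.24163077 -56.33167027 157.89745865]
rim [[551.0, 14.1, 70.0], [571.2, -107.2, 70.0], [485.8, -119.5, 70.0], [455.7, 5.4, 70.0]]
rim side [[466.1, -3.6, 70.0], [547.3, 9.3, 70.0], [570.6, -108.6, 70.0], [488.1, -117.8, 70.0]]
handle side z94 [[516.3, -310.2, 94.0], [528.8, -304.2, 94.0], [545.1, -362.2, 94.0], [533.7, -365.9, 94.0]]
cover side z60 [[451.6, -278.2, 60.0], [564.9, -241.6, 60.0], [609.5, -402.6, 60.0], [495.4, -433.6, 60.0]]
```

Emit:
jog_arm(
  deltas=[
    {"xyz":[-30,-15,-30],"yaw":8},
    {"xyz":[-70,-30,-60],"yaw":16},
    {"xyz":[-114,-52,-71],"yaw":24},
    {"xyz":[-155,-80,-71],"yaw":32},
    {"xyz":[-200,-105,-71],"yaw":40},
    {"xyz":[-240,-135,-71],"yaw":48},
    {"xyz":[-275,-160,-71],"yaw":56},
    {"xyz":[-302,-178,-71],"yaw":64},
  ],
)

```text
$.deltas[0]: bad value
```

```bash
python3 go.py 470,150,250,-15 530,-100,250,-50
```

```text
t 0.15 pos [153.3 579.5 188.8] ydir 75.17 w 87.5 F [-1.1 -0.4 -0.1] J6 -6.6
(470.0, 150.0, 250.0, -15.0) -> xyz [-416.0, -334.2, -60.8] yaw 90.2
(530.0, -100.0, 250.0, -50.0) -> xyz [-538.0, -560.6, -60.5] yaw 125.2
```

Each row evidently also needs a "hand" value.

Emit:
jog_arm(
  deltas=[
    {"xyz":[-30,-15,-30],"yaw":8,"hand":1},
    {"xyz":[-70,-30,-60],"yaw":16,"hand":1},
    {"xyz":[-114,-52,-71],"yaw":24,"hand":1},
    {"xyz":[-155,-80,-71],"yaw":32,"hand":1},
    {"xyz":[-200,-105,-71],"yaw":40,"hand":1},
    {"xyz":[-240,-135,-71],"yaw":48,"hand":1},
    {"xyz":[-275,-160,-71],"yaw":56,"hand":1},
    {"xyz":[-302,-178,-71],"yaw":64,"hand":1},
  ],
)

```text
t: 0.95
ee_pos: [401.2, 328.0, 260.3]
orientation: [0.0, 0.638, 0.77, -0.0]
ft_force: [0.9, 0.3, -0.5]
width: 0.998
```

```bash
python3 go.py 470,150,250,-15 530,-100,250,-50
```

```text
t 0.95 pos [401.2 328.  260.3] ydir 10.76 w 87.8 F [ 0.9  0.3 -0.5] J6 20.9
(470.0, 150.0, 250.0, -15.0) -> xyz [-187.7, 34.4, 10.5] yaw 25.8
(530.0, -100.0, 250.0, -50.0) -> xyz [-444.5, 46.6, 10.7] yaw 60.8
```

Emit:
jog_arm(
  deltas=[
    {"xyz":[-49,8,3],"yaw":8,"hand":1},
    {"xyz":[-97,17,6],"yaw":16,"hand":1},
    {"xyz":[-145,26,9],"yaw":24,"hand":1},
    {"xyz":[-194,34,10],"yaw":32,"hand":1},
    {"xyz":[-243,38,10],"yaw":40,"hand":1},
    {"xyz":[-292,42,10],"yaw":48,"hand":1},
    {"xyz":[-341,45,10],"yaw":56,"hand":1},
    {"xyz":[-390,46,10],"yaw":61,"hand":1},
  ],
)

```text
t: 1.75
ee_pos: [520.8, -45.1, 250.4]
orientation: [-0.0, 0.94, 0.341, 0.0]
ft_force: [1.5, 0.3, 0.8]
width: 1.003
```

```bash
python3 go.py 465,-312,220,-74
```

```text
t 1.75 pos [520.8 -45.1 250.4] ydir -50.13 w 88.2 F [1.5 0.3 0.8] J6 37.6
(465.0, -312.0, 220.0, -74.0) -> xyz [-214.0, 169.1, 30.3] yaw 23.9
```

```bash
python3 go.py 530,-336,200,-73.7; python3 -c "
from h import *
w=load('wrist0');c,d=ray(w,317,200);print(c,d, proj(w,[153,580,189]),proj(w,[153,580,50]))"
```

```text
t 1.75 pos [520.8 -45.1 250.4] ydir -50.13 w 88.2 F [1.5 0.3 0.8] J6 37.6
(530.0, -336.0, 200.0, -73.7) -> xyz [-179.5, 229.2, 50.3] yaw 23.6
[ 74.75900829 600.49829755 382.98101913] [ 0.28706328 -0.07661617 -0.95484286] [317.54349831 232.98103997] [317.43682267 177.64990595]
```

Emit:
jog_arm(
  deltas=[
    {"xyz":[-30,38,8],"yaw":5,"hand":1},
    {"xyz":[-60,76,17],"yaw":10,"hand":1},
    {"xyz":[-90,114,25],"yaw":15,"hand":1},
    {"xyz":[-120,152,33],"yaw":20,"hand":1},
    {"xyz":[-150,191,42],"yaw":23.6,"hand":1},
    {"xyz":[-179.5,229,50],"yaw":23.6,"hand":1},
    {"xyz":[-179.5,229,50],"yaw":23.6,"hand":1},
    {"xyz":[-179.5,229,50],"yaw":23.6,"hand":1},
  ],
)

```text
t: 2.55
ee_pos: [530.5, -334.3, 199.5]
orientation: [-0.001, 0.99, 0.143, -0.001]
ft_force: [-0.2, 0.4, 0.0]
width: 1.0
```

```bash
cat > look.py <<'E'
import sys,cv2,pickle
from bench import bot
for a in sys.argv[1:]:
    n=a.rstrip("0123456789"); im=bot.get_image(n); cv2.imwrite(f"pics/{a}.png",im["color"][:,:,::-1]); pickle.dump(im,open(f"pics/{a}.pkl","wb"))
E
python3 look.py wrist1; python3 go.py
```

```text
t 2.6 pos [ 530.7 -333.2  200. ] ydir -73.47 w 87.7 F [ 0.3 -0.6  1. ] J6 35.0
```

View pics/wrist1.png

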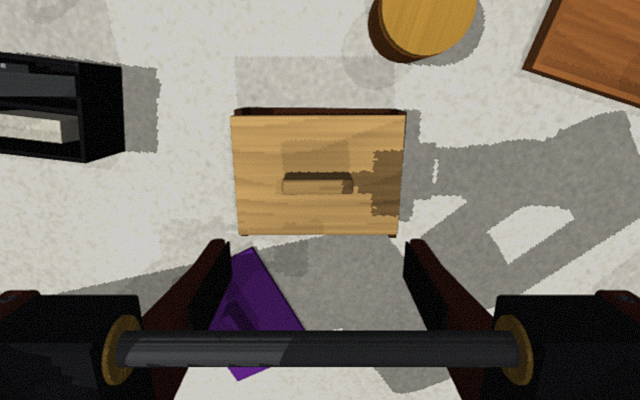

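The wrist view has the cover centred, with corners at (231,117), (406,114), (397,236) and (239,234), and the handle at about (283..353, 174..194).

```bash
python3 - <<'E'
from h import *
w=load("wrist1");crop(w,225,100,415,245,4.2,"pics/c8.png")
C=[(231.5,117),(405.5,114),(397,236),(239,234)]
P=np.array([onz(w,*c,60) for c in C]);print(np.round(P,1),P.mean(0))
E
python3 go.py; python3 go.py
```

```text
[[ 564.4 -241.5   60. ]
 [ 612.6 -394.9   60. ]
 [ 496.  -429.7   60. ]
 [ 452.1 -274.    60. ]] [ 531.29341624 -335.00303347   60.        ]
t 2.6 pos [ 530.7 -333.2  200. ] ydir -73.47 w 87.7 F [ 0.3 -0.6  1. ] J6 35.0
t 2.6 pos [ 530.7 -333.2  200. ] ydir -73.47 w 87.7 F [ 0.3 -0.6  1. ] J6 35.0
```

View pics/c8.png

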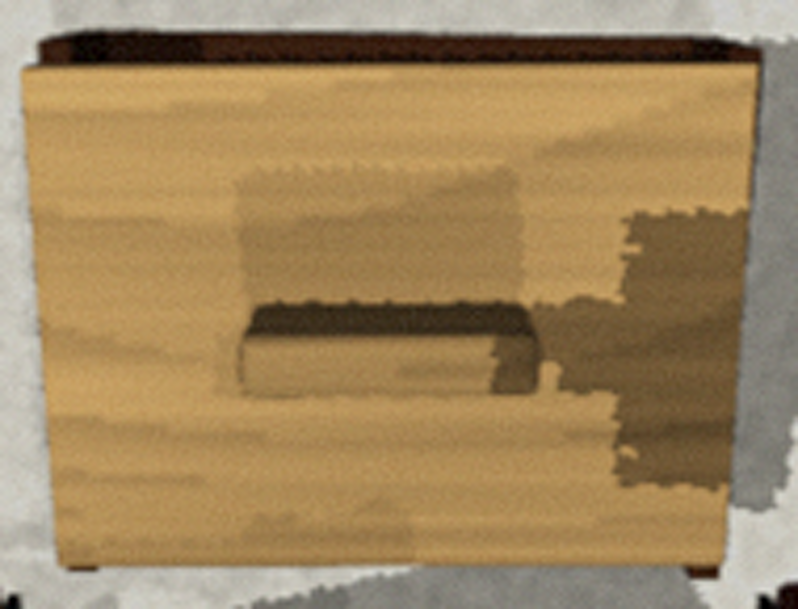

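```bash
python3 - <<'E'
from h import *
w=load("wrist1")
f=lambda a,b:((a+.5)/4.2-.5+225,(b+.5)/4.2-.5+100)
P=np.array([onz(w,*f(*c),94) for c in [(242,337),(538,337),(540,393),(240,393)]]);print(np.round(P,1),P.mean(0))
e=P[1]-P[0];print(np.degrees(np.arctan2(e[1],e[0])))
E
python3 go.py 530.5,-335.5,120,-73.5 530.5,-335.5,65,-73.5
```

```text
[[ 529.  -302.8   94. ]
 [ 546.5 -362.    94. ]
 [ 535.1 -366.2   94. ]
 [ 517.1 -305.5   94. ]] [ 531.93160198 -334.13953156   94.        ]
-73.4954336170303
t 2.6 pos [ 530.7 -333.2  200. ] ydir -73.47 w 87.7 F [ 0.3 -0.6  1. ] J6 35.0
(530.5, -335.5, 120.0, -73.5) -> xyz [-0.8, 2.3, 80.0] yaw 0.0
(530.5, -335.5, 65.0, -73.5) -> xyz [-0.8, 2.4, 135.0] yaw 0.0
```

Emit:
jog_arm(
  deltas=[
    {"xyz":[-1,1,40],"yaw":0,"hand":1},
    {"xyz":[-1,1,80],"yaw":0,"hand":1},
    {"xyz":[-1,1,95],"yaw":0,"hand":1},
    {"xyz":[-1,1,95],"yaw":0,"hand":1},
    {"xyz":[-1,1,95],"yaw":0,"hand":1},
    {"xyz":[-1,1,95],"yaw":0,"hand":1},
    {"xyz":[-1,1,95],"yaw":0,"hand":1},
    {"xyz":[-1,1,95],"yaw":0,"hand":1},
  ],
)

```text
t: 3.4
ee_pos: [531.2, -335.5, 106.8]
orientation: [0.001, 0.99, 0.144, 0.001]
ft_force: [0.3, -0.5, 0.3]
width: 0.998
```

```bash
python3 look.py wrist2; python3 go.py 531.5,-334.5,65,-73.5
```

```text
t 3.45 pos [ 531.  -335.4  106.5] ydir -73.43 w 88.0 F [-0.6  0.2 -0. ] J6 34.9
(531.5, -334.5, 65.0, -73.5) -> xyz [0.7, -0.8, 41.5] yaw 0.1
```

View pics/wrist2.png

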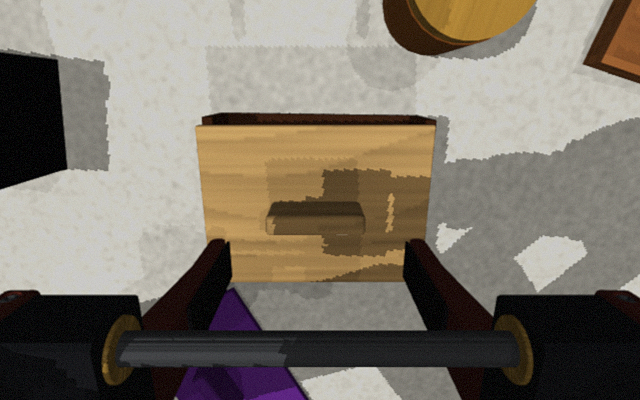

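The handle is centred between the fingers (px 315 against 317). I'll descend and grip it by its ends, so that the cover can pivot in the pads.

Emit:
jog_arm(
  deltas=[
    {"xyz":[0.5,-0.5,20],"yaw":0,"hand":1},
    {"xyz":[0.5,-0.5,40],"yaw":0,"hand":1},
    {"xyz":[0.5,-0.5,41],"yaw":0,"hand":1},
    {"xyz":[0.5,-0.5,41],"yaw":0,"hand":1},
    {"xyz":[0.5,-0.5,41],"yaw":0,"hand":0.3},
    {"xyz":[0.5,-0.5,41],"yaw":0,"hand":0.3},
    {"xyz":[0.5,-0.5,41],"yaw":0,"hand":0.3},
    {"xyz":[0.5,-0.5,41],"yaw":0,"hand":0.3},
  ],
  grip_force=15,
)

```text
t: 4.25
ee_pos: [531.1, -334.7, 65.0]
orientation: [0.0, 0.99, 0.144, 0.0]
ft_force: [0.6, 0.5, -0.7]
width: 0.675
```

```bash
python3 go.py 531.5,-334.5,65,-73.5
```

```text
t 4.25 pos [ 531.1 -334.7   65. ] ydir -73.43 w 59.4 F [ 0.6  0.5 -0.7] J6 34.9
(531.5, -334.5, 65.0, -73.5) -> xyz [0.4, -0.1, 0.0] yaw 0.1
```

Width reads 59 mm where about 64 was expected, so I'll look.

```bash
python3 look.py wrist3; python3 go.py
```

```text
t 4.3 pos [ 531.  -334.6   64.9] ydir -73.43 w 58.3 F [-0.1 -1.4 -0.2] J6 34.9
```

View pics/wrist3.png

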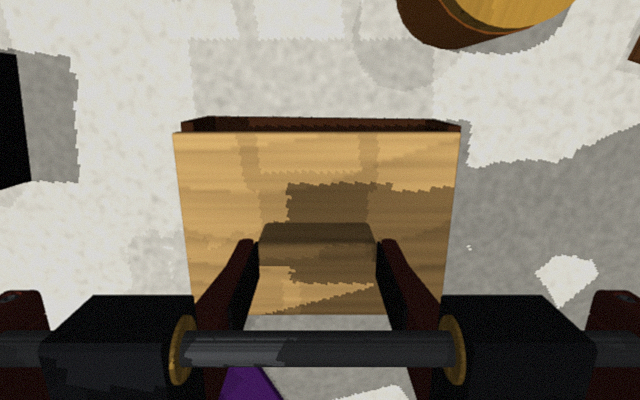

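Emit:
jog_arm(
  deltas=[
    {"xyz":[0,0,0],"yaw":0,"hand":0.1},
    {"xyz":[0,0,0],"yaw":0,"hand":0.1},
    {"xyz":[0,0,-3],"yaw":0,"hand":0.1},
    {"xyz":[0,0,-6],"yaw":0,"hand":0.1},
    {"xyz":[0,0,-10],"yaw":0,"hand":0.1},
    {"xyz":[0,0,-15],"yaw":0,"hand":0.1},
    {"xyz":[0,0,-20],"yaw":0,"hand":0.1},
    {"xyz":[0,0,-20],"yaw":0,"hand":0.1},
  ],
  grip_force=15,
)

```text
t: 5.1
ee_pos: [531.5, -334.9, 85.6]
orientation: [0.001, 0.99, 0.144, 0.001]
ft_force: [0.9, -0.2, -0.8]
width: 0.553
```

```bash
python3 look.py wrist4 side4; python3 go.py 531.5,-334.5,280,-73.5 560,-180,280,-65;python3 -c "
from h import *
crop(load('side4'),290,180,470,380,3,'pics/c9.png')"
```

```text
t 5.2 pos [ 531.  -334.6   84.8] ydir -73.43 w 48.7 F [ 0.2 -0.8 -0.9] J6 34.9
(531.5, -334.5, 280.0, -73.5) -> xyz [0.6, 0.2, -195.2] yaw 0.1
(560.0, -180.0, 280.0, -65.0) -> xyz [72.0, -139.8, -195.3] yaw -8.4
```

View pics/wrist4.png

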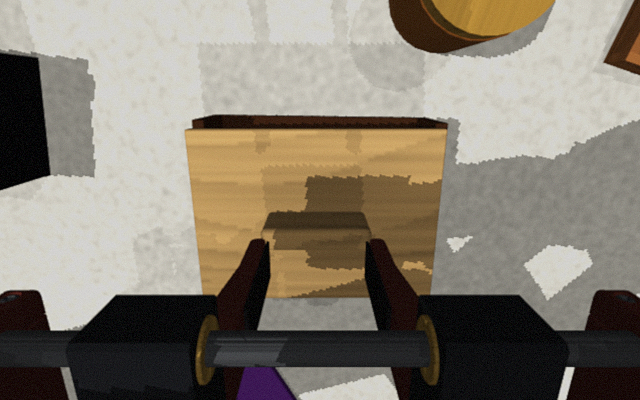

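View pics/c9.png

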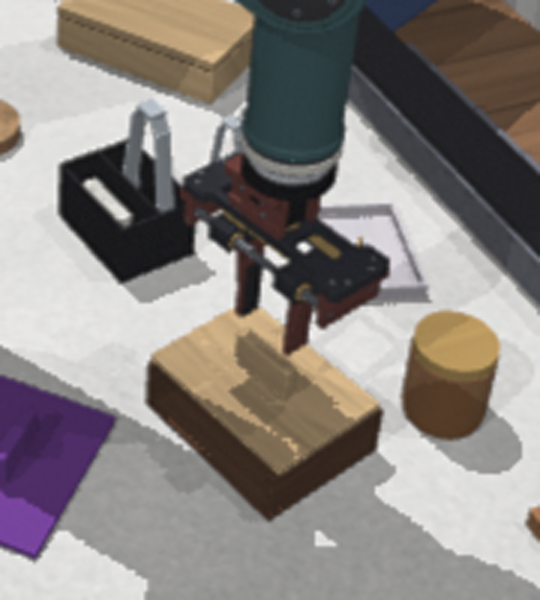

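Run:
```python
from h import *
s=load("side4");w=load("wrist4");w3=load("wrist3")
f=lambda p:np.round((proj(s,p)-[290,180]+.5)*3).tolist()
y=np.array([np.cos(np.radians(-73.5)),np.sin(np.radians(-73.5)),0]);x=np.array([-y[1],y[0],0])
T=np.array([531.2,-334.7,85])
for k in (-24.4,24.4): print("tip",f(T+k*y),proj(w,T+k*y))
H=np.array([531.5,-334.5,94])
for k in (-32,32):
  for j in (-7,7): print("hand",f(H+k*y+j*x),proj(w,H+k*y+j*x))
crop(s,350,250,410,320,9,"pics/c10.png"); crop(w,220,190,420,310,4,"pics/c11.png");crop(w3,220,190,420,310,4,"pics/c12.png")
```

```text
tip [246.0, 341.0] [275.51346359 234.83746218]
tip [285.0, 374.0] [357.19021183 234.93101343]
hand [235.0, 332.0] [260.83119311 251.53869145]
hand [247.0, 325.0] [259.71067438 229.00050314]
hand [287.0, 375.0] [371.43973245 251.65814084]
hand [299.0, 368.0] [372.60248246 229.13237954]
```

View pics/c10.png

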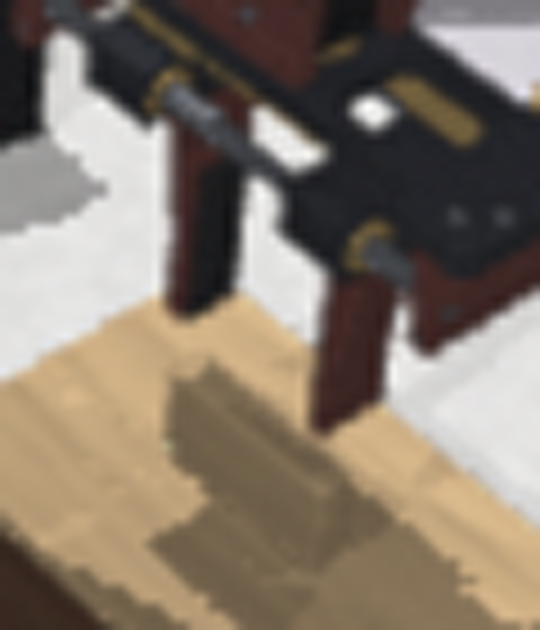

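View pics/c11.png

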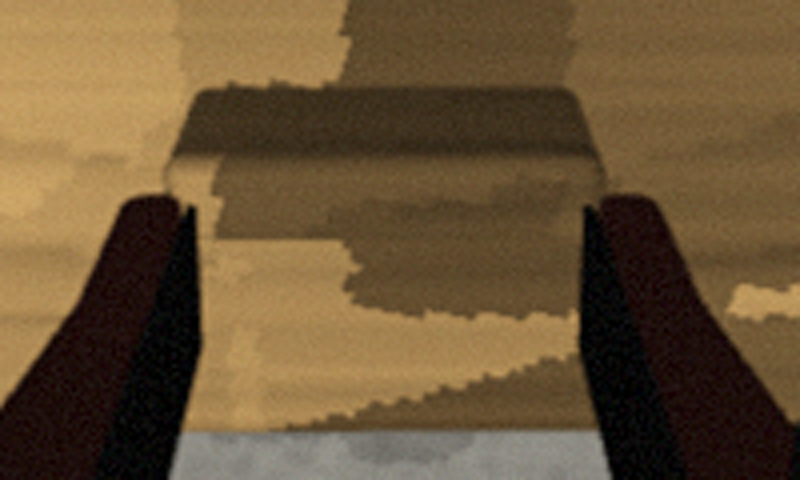

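View pics/c12.png

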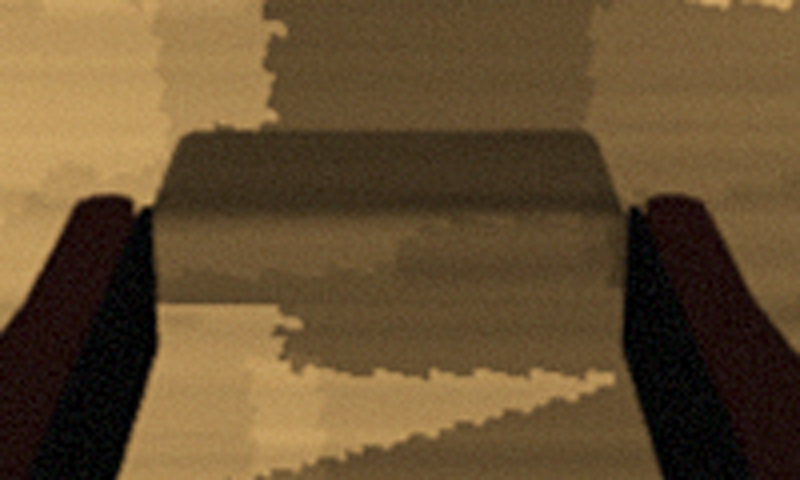

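Run:
```python
from h import *
s=load("side4");w=load("wrist4")
for mid in [(275,368),(260,376)]:
  print(tri([ray(s,350+mid[0]/9,250+mid[1]/9),ray(w,316.8,241)]))
for z in (85,95,105,110,115,120,125): 
  y=np.array([np.cos(np.radians(-73.5)),np.sin(np.radians(-73.5)),0])
  print(z,proj(w,[531.2,-334.7,z]), (proj(s,[531.2,-334.7,z])-[350,250])*9, np.ptp([proj(w,np.array([531.2,-334.7,z])+k*y)[0] for k in (-24.4,24.4)]))
```

```text
[ 537.44013824 -332.92436818  108.98499681]
[ 534.76376881 -332.41586596  105.40505318]
85 [316.35836884 234.88424528] [252.03589683 438.2810599 ] 81.67674823466149
95 [316.34183174 241.71383927] [254.9337718  413.28901755] 85.56285266066442
105 [316.32364238 249.22578972] [257.85751576 388.07387419] 89.83722506691953
110 [316.31384874 253.27042451] [259.3291971  375.38170398] 92.13866162162753
115 [316.30354013 257.52773701] [260.80747665 362.63262904] 94.56111405993994
120 [316.29267483 262.01495488] [262.29239889 349.82626579] 97.11438513362447
125 [316.28120649 266.75121812] [263.7840087  336.96222724] 99.80936572278267
```

The fingers closed to 49 mm with no contact. The wrist and side images both put the real fingertips about 25–30 mm above the reported TCP height, so at a reported 65 they were still above the handle (top at 94). I'll open, go to a reported z of 48, and check by eye.

Emit:
jog_arm(
  deltas=[
    {"xyz":[0,0,0],"yaw":0,"hand":1},
    {"xyz":[0,0,0],"yaw":0,"hand":1},
    {"xyz":[0,0,0],"yaw":0,"hand":1},
    {"xyz":[0,0,0],"yaw":0,"hand":1},
    {"xyz":[0,0,10],"yaw":0,"hand":1},
    {"xyz":[0,0,20],"yaw":0,"hand":1},
    {"xyz":[0,0,30],"yaw":0,"hand":1},
    {"xyz":[0,0,37],"yaw":0,"hand":1},
  ],
)

```text
t: 6.0
ee_pos: [530.1, -333.9, 45.8]
orientation: [-0.001, 0.99, 0.144, -0.001]
ft_force: [-0.5, -0.2, 0.2]
width: 0.997
```

```bash
python3 look.py wrist5 side5; python3 go.py; python3 -c "
from h import *
a=load('side5')['color'][230:330,340:420,::-1];b=load('wrist5')['color'][190:310,200:440,::-1]
a=cv2.resize(a,None,fx=5,fy=5,interpolation=2);b=cv2.resize(b,None,fx=3.3,fy=3.3,interpolation=2)
cv2.imwrite('pics/c13.png',a);cv2.imwrite('pics/c14.png',b)"
```

```text
t 6.1 pos [ 529.8 -333.7   45.7] ydir -73.43 w 88.1 F [0.7 0.2 0.5] J6 34.9
```

View pics/c13.png

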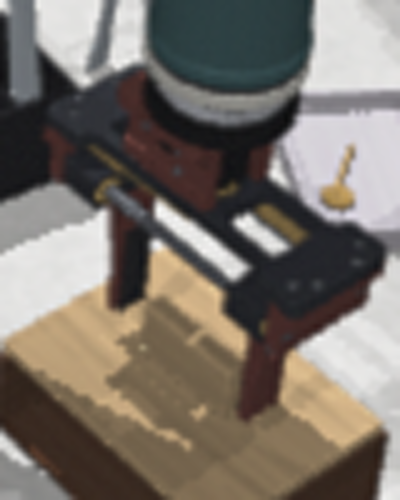

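View pics/c14.png

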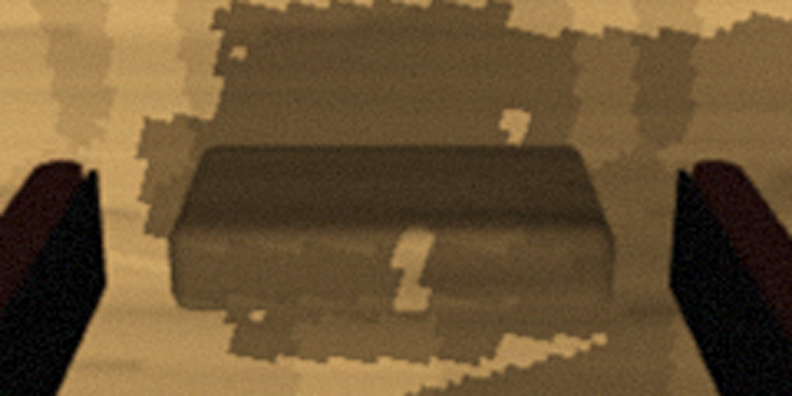

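There was no contact at a reported 46 mm even though the slab top is at 60. That confirms the tips sit about 30 mm above the reported TCP. I'll go 12 mm lower and grip.

Emit:
jog_arm(
  deltas=[
    {"xyz":[0,0,4],"yaw":0,"hand":1},
    {"xyz":[0,0,8],"yaw":0,"hand":1},
    {"xyz":[0,0,12],"yaw":0,"hand":1},
    {"xyz":[0,0,12],"yaw":0,"hand":0.3},
    {"xyz":[0,0,12],"yaw":0,"hand":0.3},
    {"xyz":[0,0,12],"yaw":0,"hand":0.3},
    {"xyz":[0,0,12],"yaw":0,"hand":0.3},
    {"xyz":[0,0,12],"yaw":0,"hand":0.3},
  ],
  grip_force=15,
)

```text
t: 6.9
ee_pos: [531.0, -334.6, 35.7]
orientation: [0.0, 0.99, 0.144, 0.0]
ft_force: [0.2, 0.6, 1.5]
width: 0.729
```

```bash
python3 look.py wrist6 side6; python3 go.py; python3 -c "
from h import *
a=load('side6')['color'][230:330,340:420,::-1];b=load('wrist6')['color'][190:310,200:440,::-1]
a=cv2.resize(a,None,fx=5,fy=5,interpolation=2);b=cv2.resize(b,None,fx=3.3,fy=3.3,interpolation=2)
cv2.imwrite('pics/c15.png',a);cv2.imwrite('pics/c16.png',b)"
```

```text
t 7.0 pos [ 531.  -334.6   35.7] ydir -73.43 w 64.0 F [0.4 0.9 0.6] J6 34.9
```

View pics/c15.png

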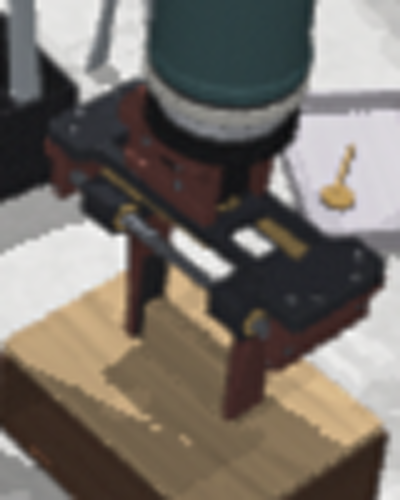

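View pics/c16.png

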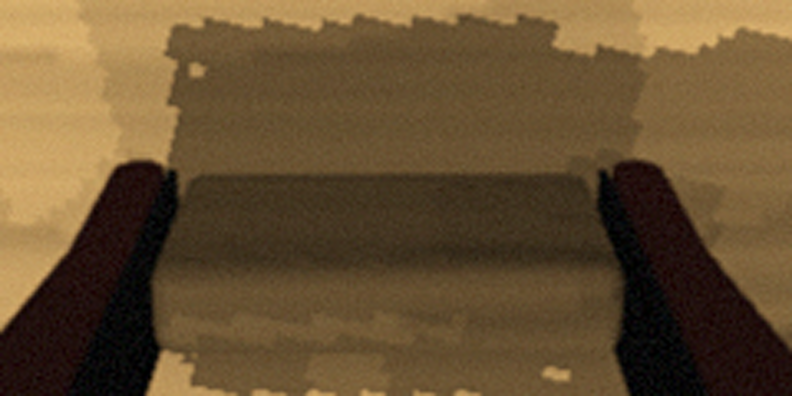

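The width stalled at 64.0 mm, so the handle is gripped at its ends. Lifting.

Emit:
jog_arm(
  deltas=[
    {"xyz":[0,0,-5],"yaw":0,"hand":0.3},
    {"xyz":[0,0,-12],"yaw":0,"hand":0.3},
    {"xyz":[0,0,-25],"yaw":0,"hand":0.3},
    {"xyz":[0,0,-45],"yaw":0,"hand":0.3},
    {"xyz":[0,0,-70],"yaw":0,"hand":0.3},
    {"xyz":[0,0,-100],"yaw":0,"hand":0.3},
    {"xyz":[0,0,-130],"yaw":0,"hand":0.3},
    {"xyz":[0,0,-155],"yaw":0,"hand":0.3},
  ],
)

```text
t: 7.8
ee_pos: [531.2, -334.8, 193.5]
orientation: [0.001, 0.99, 0.144, 0.001]
ft_force: [0.2, -0.9, -1.6]
width: 0.727
```

```bash
python3 look.py side7 wrist7 top7; python3 go.py; python3 -c "
from h import *
a=load('side7')['color'][150:360,280:480,::-1];b=load('top7')['color'][130:250,330:530,::-1]
a=cv2.resize(a,None,fx=2.8,fy=2.8,interpolation=2);b=cv2.resize(b,None,fx=4,fy=4,interpolation=2)
cv2.imwrite('pics/c17.png',a);cv2.imwrite('pics/c18.png',b)"
```

```text
t 7.95 pos [ 532.1 -335.4  193. ] ydir -73.43 w 64.1 F [ 0.4 -0.4 -1.4] J6 34.9
```

View pics/c17.png

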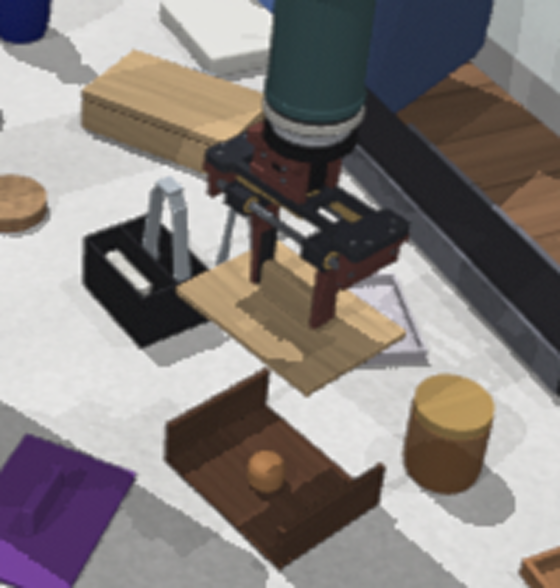

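View pics/wrist7.png

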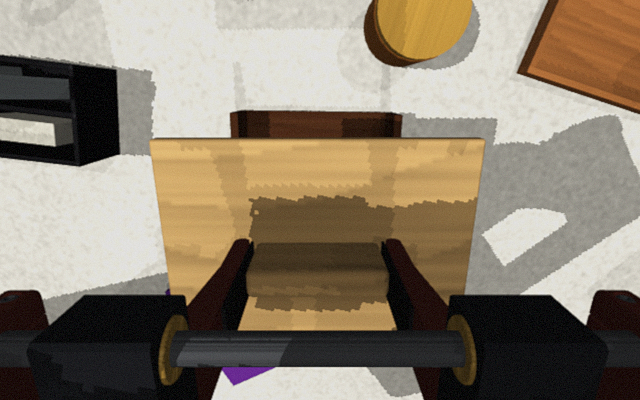

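View pics/c18.png

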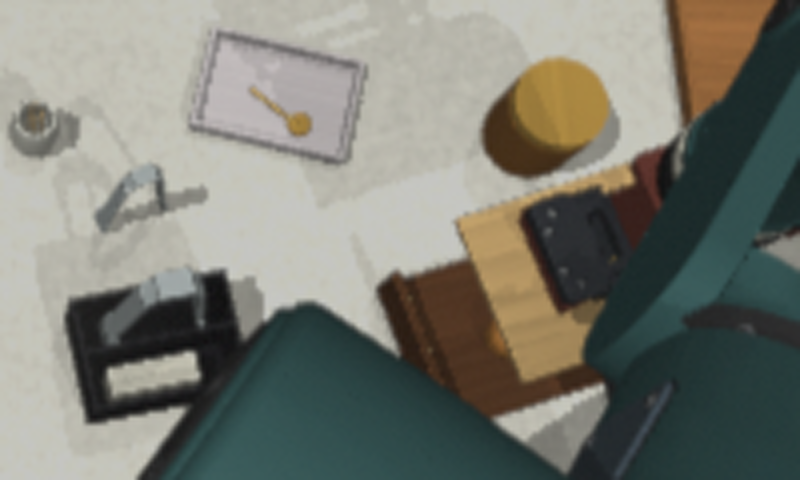

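The cover is held level and clear, and the roll is visible at side px (375,318). I'll cross-check the box with the side view and work out the carry.

Run:
```python
from h import *
t=load("top0");s=load("side0")
f=lambda k,x0,y0,a,b:((a+.5)/k-.5+x0,(b+.5)/k-.5+y0)
P=np.array([onz(s,*f(3,300,160,*a),60) for a in [(28,72),(85,25),(235,75),(183,125)]]);print(np.round(P),P.mean(0))
P=np.array([onz(t,*f(7,225,125,*a),60) for a in [(210,527),(52,317),(432,47),(598,252)]]);print(np.round(P),P.mean(0))
# bottom front edge z=0 in side
P=np.array([onz(s,*f(3,300,160,*a),0) for a in [(30,110),(183,160)]]);print(np.round(P))
```

```text
[[574. 290.  60.]
 [682. 371.  60.]
 [807. 197.  60.]
 [701. 121.  60.]] [691.18991095 244.64037099  60.        ]
[[577. 302.  60.]
 [678. 374.  60.]
 [804. 200.  60.]
 [701. 125.  60.]] [690.00021995 250.31577061  60.        ]
[[579. 295.   0.]
 [711. 133.   0.]]
```

```bash
python3 go.py 598.7,183.7,193,-54.6
```

```text
t 7.95 pos [ 532.1 -335.4  193. ] ydir -73.43 w 64.1 F [ 0.4 -0.4 -1.4] J6 34.9
(598.7, 183.7, 193.0, -54.6) -> xyz [211.9, -478.5, -1.4] yaw -18.8
```

Emit:
jog_arm(
  deltas=[
    {"xyz":[6,-14,0],"yaw":-0.5,"hand":0.3},
    {"xyz":[17,-38,0],"yaw":-1.5,"hand":0.3},
    {"xyz":[31,-70,0],"yaw":-3,"hand":0.3},
    {"xyz":[47,-105,0],"yaw":-4,"hand":0.3},
    {"xyz":[62,-140,0],"yaw":-5.5,"hand":0.3},
    {"xyz":[78,-175,0],"yaw":-7,"hand":0.3},
    {"xyz":[93,-210,0],"yaw":-8.5,"hand":0.3},
    {"xyz":[106,-239,0],"yaw":-9.5,"hand":0.3},
  ],
)

```text
t: 8.75
ee_pos: [562.2, -71.6, 188.3]
orientation: [-0.001, 0.974, 0.227, -0.002]
ft_force: [1.3, -0.4, -1.9]
width: 0.728
```

```bash
python3 go.py 598.7,183.7,193,-54.6
```

```text
t 8.75 pos [562.2 -71.6 188.3] ydir -63.8 w 64.1 F [ 1.3 -0.4 -1.9] J6 49.5
(598.7, 183.7, 193.0, -54.6) -> xyz [145.5, -213.0, -4.4] yaw -9.2
```

Emit:
jog_arm(
  deltas=[
    {"xyz":[23,-33,0],"yaw":-1.5,"hand":0.3},
    {"xyz":[46,-66,0],"yaw":-3,"hand":0.3},
    {"xyz":[69,-100,0],"yaw":-4.5,"hand":0.3},
    {"xyz":[92,-134,0],"yaw":-6,"hand":0.3},
    {"xyz":[112,-164,0],"yaw":-7.5,"hand":0.3},
    {"xyz":[128,-188,0],"yaw":-8.5,"hand":0.3},
    {"xyz":[139,-204,0],"yaw":-9.2,"hand":0.3},
    {"xyz":[145,-213,0],"yaw":-9.2,"hand":0.3},
  ],
)

```text
t: 9.55
ee_pos: [598.8, 182.3, 188.2]
orientation: [-0.001, 0.953, 0.304, -0.002]
ft_force: [0.2, -0.6, -1.3]
width: 0.726
```

Emit:
jog_arm(
  deltas=[
    {"xyz":[0,0,10],"yaw":0,"hand":0.3},
    {"xyz":[0,0,25],"yaw":0,"hand":0.3},
    {"xyz":[0,0,45],"yaw":0,"hand":0.3},
    {"xyz":[0,0,65],"yaw":0,"hand":0.3},
    {"xyz":[0,0,80],"yaw":0,"hand":0.3},
    {"xyz":[0,0,90],"yaw":0,"hand":0.3},
    {"xyz":[0,0,90],"yaw":0,"hand":0.3},
    {"xyz":[0,0,90],"yaw":0,"hand":0.3},
  ],
)

```text
t: 10.35
ee_pos: [600.8, 179.4, 100.3]
orientation: [0.0, 0.953, 0.303, -0.0]
ft_force: [0.3, 0.4, -1.0]
width: 0.726
```

```bash
python3 look.py side8 wrist8 top8; python3 go.py 598.7,183.7,90,-54.6; python3 -c "
from h import *
a=load('side8')['color'][110:270,250:420,::-1];b=load('top8')['color'][110:270,215:380,::-1]
a=cv2.resize(a,None,fx=3.5,fy=3.5,interpolation=2);b=cv2.resize(b,None,fx=3.5,fy=3.5,interpolation=2)
cv2.imwrite('pics/c19.png',a);cv2.imwrite('pics/c20.png',b)"
```

```text
t 10.5 pos [601.7 179.9 101.3] ydir -54.74 w 64.3 F [ 0.4 -0.3 -0.8] J6 65.1
(598.7, 183.7, 90.0, -54.6) -> xyz [-0.2, -4.8, 11.3] yaw -0.1
```

View pics/c19.png

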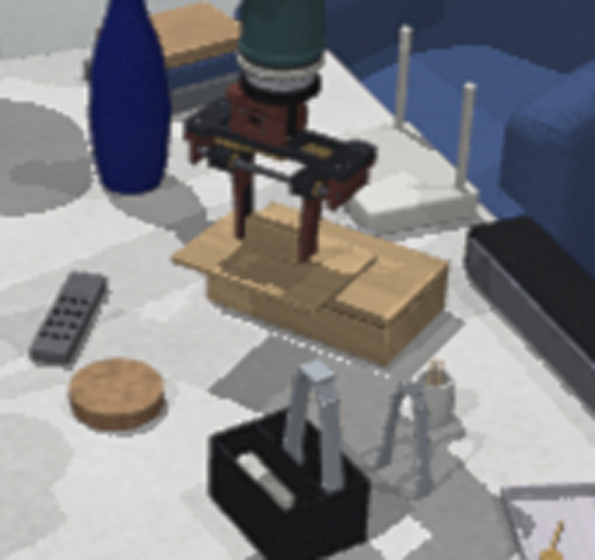

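View pics/wrist8.png

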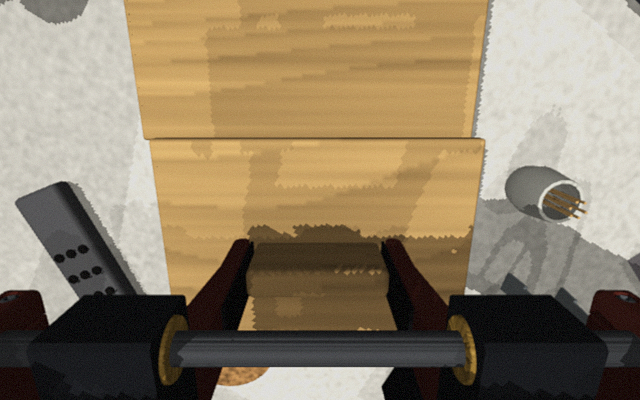

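View pics/c20.png

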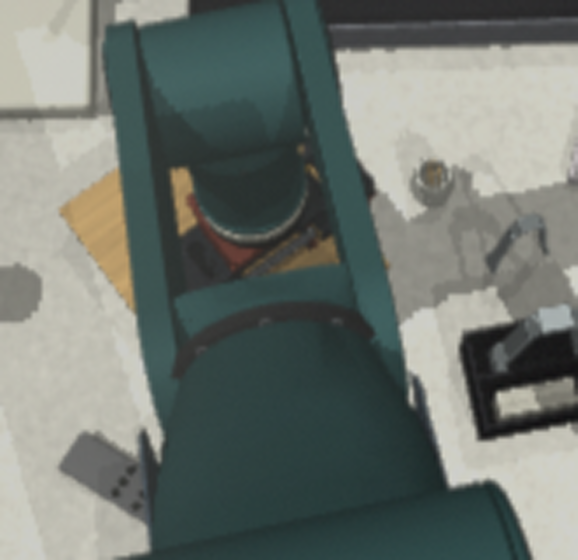

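The cover is parallel to the box edge (horizontal line at wrist row 138) and overlaps the box top. I'll lower it to just above contact, then press down in steps so the edge tips it.

Emit:
jog_arm(
  deltas=[
    {"xyz":[0,-4,10],"yaw":0,"hand":0.3},
    {"xyz":[0,-4,25],"yaw":0,"hand":0.3},
    {"xyz":[0,-4,40],"yaw":0,"hand":0.3},
    {"xyz":[0,-4,50],"yaw":0,"hand":0.3},
    {"xyz":[0,-4,57],"yaw":0,"hand":0.3},
    {"xyz":[0,-4,62],"yaw":0,"hand":0.3},
    {"xyz":[0,-4,66],"yaw":0,"hand":0.3},
    {"xyz":[0,-4,69],"yaw":0,"hand":0.3},
  ],
)

```text
t: 11.3
ee_pos: [598.2, 182.9, 31.5]
orientation: [0.0, 0.953, 0.303, -0.0]
ft_force: [-4.0, -1.8, 3.1]
width: 0.726
```

```bash
python3 look.py side9 wrist9; python3 go.py; python3 -c "
from h import *
a=load('side9')['color'][110:230,270:400,::-1]
a=cv2.resize(a,None,fx=4.8,fy=4.8,interpolation=2)
cv2.imwrite('pics/c21.png',a)"
```

```text
t 11.4 pos [598.4 183.   31.3] ydir -54.73 w 64.0 F [-0.8 -0.6 -0.7] J6 65.4
```

View pics/c21.png

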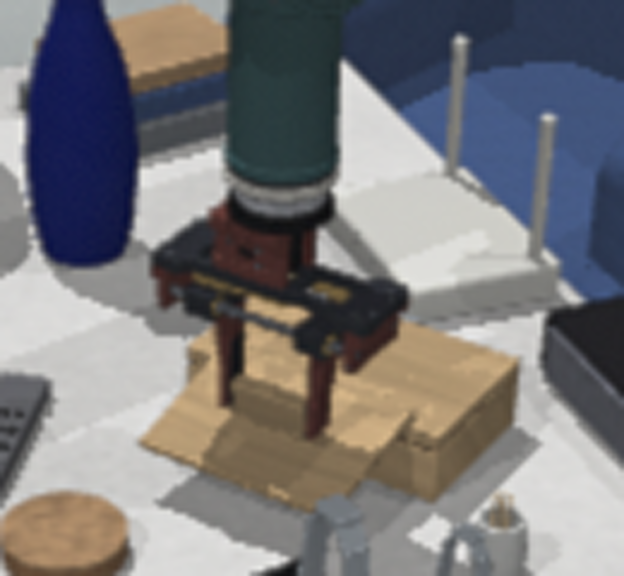

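View pics/wrist9.png

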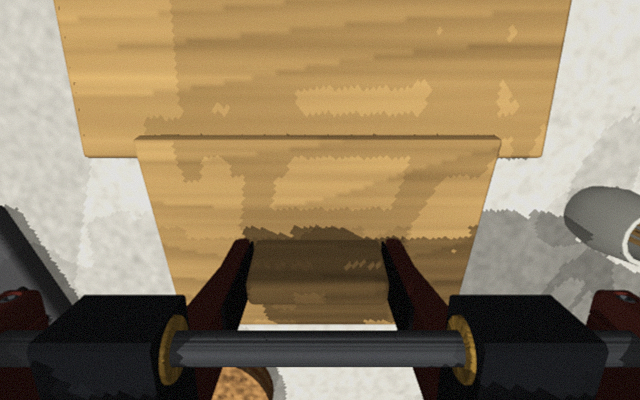

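The pivoting works: the cover tilts on the box edge and stays parallel, and is centred. Continuing down.

Emit:
jog_arm(
  deltas=[
    {"xyz":[0,0,2],"yaw":0,"hand":0.3},
    {"xyz":[0,0,4],"yaw":0,"hand":0.3},
    {"xyz":[0,0,6],"yaw":0,"hand":0.3},
    {"xyz":[0,0,8],"yaw":0,"hand":0.3},
    {"xyz":[0,0,10],"yaw":0,"hand":0.3},
    {"xyz":[0,0,11],"yaw":0,"hand":0.3},
    {"xyz":[0,0,12],"yaw":0,"hand":0.3},
    {"xyz":[0,0,13],"yaw":0,"hand":0.3},
  ],
)

```text
t: 12.2
ee_pos: [598.8, 183.1, 18.4]
orientation: [0.0, 0.953, 0.303, 0.0]
ft_force: [-3.7, -3.0, 1.7]
width: 0.73
```

```bash
python3 look.py side10 wrist10; python3 go.py; python3 -c "
from h import *
a=load('side10')['color'][110:230,270:400,::-1]
a=cv2.resize(a,None,fx=4.8,fy=4.8,interpolation=2)
cv2.imwrite('pics/c22.png',a)"
```

```text
t 12.3 pos [598.8 183.1  18.3] ydir -54.73 w 63.9 F [-2.1 -2.4  1.1] J6 65.4
```

View pics/c22.png

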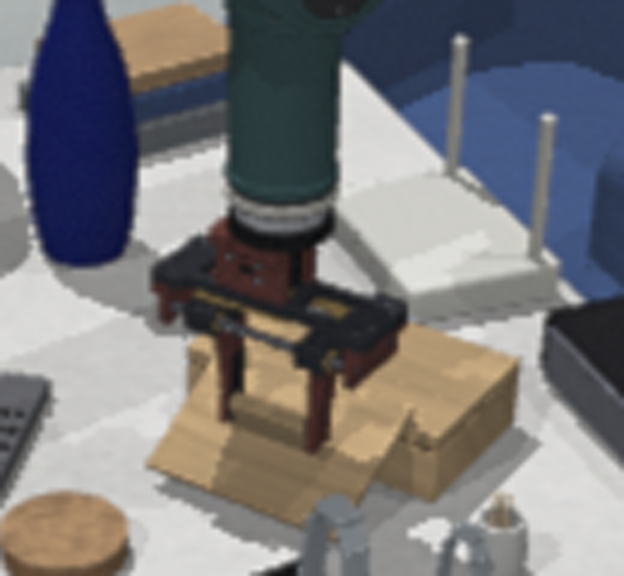

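View pics/wrist10.png

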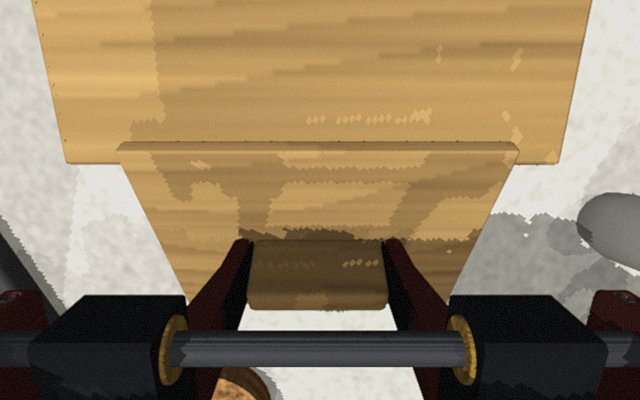

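Emit:
jog_arm(
  deltas=[
    {"xyz":[0,0,1],"yaw":0,"hand":0.3},
    {"xyz":[0,0,2],"yaw":0,"hand":0.3},
    {"xyz":[0,0,3],"yaw":0,"hand":0.3},
    {"xyz":[0,0,4],"yaw":0,"hand":0.3},
    {"xyz":[0,0,5],"yaw":0,"hand":0.3},
    {"xyz":[0,0,5],"yaw":0,"hand":0.3},
    {"xyz":[0,0,5],"yaw":0,"hand":0.3},
    {"xyz":[0,0,5],"yaw":0,"hand":0.3},
  ],
)

```text
t: 13.1
ee_pos: [599.0, 183.4, 13.5]
orientation: [0.0, 0.953, 0.303, 0.0]
ft_force: [0.0, -1.2, 0.0]
width: 0.728
```

```bash
python3 look.py side11; python3 go.py
python3 - <<'E'
from h import *
s=load('side11')
a=s['color'][160:225,290:380,::-1]
cv2.imwrite('pics/c23.png',cv2.resize(a,None,fx=8,fy=8,interpolation=2))
u=np.array([.815,.579]);v=np.array([-.579,.815]);F=np.array([637,210.9])
for k in (-82,82):
  for d in (60,71,80,90):
    q=F-d*u+k*v; print(k,d,np.round((proj(s,[*q,0])-[290,160])*8))
E
```

```text
t 13.15 pos [599.  183.4  13.5] ydir -54.73 w 64.2 F [ 0.1 -0.8  0.8] J6 65.4
-82 60 [431. 489.]
-82 71 [418. 502.]
-82 80 [407. 512.]
-82 90 [395. 523.]
82 60 [119. 367.]
82 71 [105. 379.]
82 80 [ 93. 388.]
82 90 [ 80. 399.]
```

View pics/c23.png

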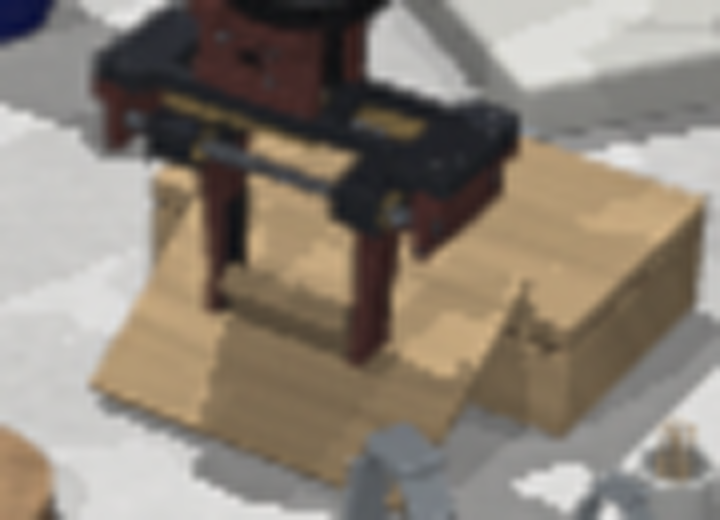

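Emit:
jog_arm(
  deltas=[
    {"xyz":[0,0,1],"yaw":0,"hand":0.3},
    {"xyz":[0,0,2],"yaw":0,"hand":0.3},
    {"xyz":[0,0,3],"yaw":0,"hand":0.3},
    {"xyz":[0,0,4],"yaw":0,"hand":0.3},
    {"xyz":[0,0,4],"yaw":0,"hand":0.3},
    {"xyz":[0,0,4],"yaw":0,"hand":0.3},
    {"xyz":[0,0,4],"yaw":0,"hand":0.3},
    {"xyz":[0,0,4],"yaw":0,"hand":0.3},
  ],
)

```text
t: 13.95
ee_pos: [599.1, 183.4, 11.2]
orientation: [0.0, 0.953, 0.303, 0.001]
ft_force: [-4.2, -0.5, 14.7]
width: 0.723
```

```bash
python3 look.py side12; python3 go.py
python3 - <<'E'
from h import *
s=load('side12')
a=s['color'][160:225,290:380,::-1]
cv2.imwrite('pics/c24.png',cv2.resize(a,None,fx=8,fy=8,interpolation=2))
E
```

```text
t 14.0 pos [599.1 183.4  11.2] ydir -54.72 w 63.9 F [-4.7 -2.  14.3] J6 65.4
```

View pics/c24.png

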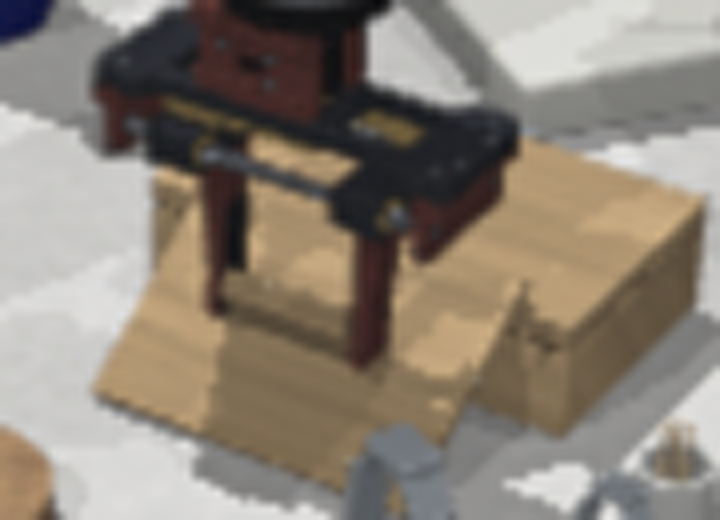

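The force is now 14 N upward, so the lower edge is on the sideboard. I'll ease up 2 mm, release, and check that it holds.

Emit:
jog_arm(
  deltas=[
    {"xyz":[0,0,-2],"yaw":0,"hand":0.3},
    {"xyz":[0,0,-2],"yaw":0,"hand":0.45},
    {"xyz":[0,0,-2],"yaw":0,"hand":0.5},
    {"xyz":[0,0,-2],"yaw":0,"hand":0.6},
    {"xyz":[0,0,-2],"yaw":0,"hand":0.8},
    {"xyz":[0,0,-2],"yaw":0,"hand":1},
    {"xyz":[0,0,-2],"yaw":0,"hand":1},
    {"xyz":[0,0,-2],"yaw":0,"hand":1},
  ],
)

```text
t: 14.8
ee_pos: [598.6, 183.1, 11.4]
orientation: [0.0, 0.953, 0.303, -0.0]
ft_force: [-0.2, -0.6, 0.1]
width: 1.0
```

```bash
python3 look.py side13 wrist13; python3 go.py
python3 - <<'E'
from h import *
s=load('side13')
a=s['color'][160:225,290:380,::-1]
cv2.imwrite('pics/c25.png',cv2.resize(a,None,fx=8,fy=8,interpolation=2))
E
```

```text
t 14.9 pos [598.6 183.1  11.4] ydir -54.73 w 87.8 F [ 1.  -0.1 -0. ] J6 65.4
```

View pics/c25.png

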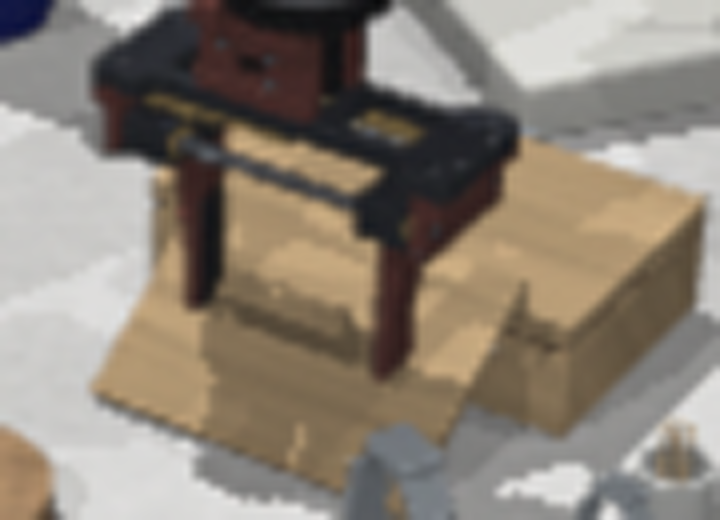

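View pics/wrist13.png

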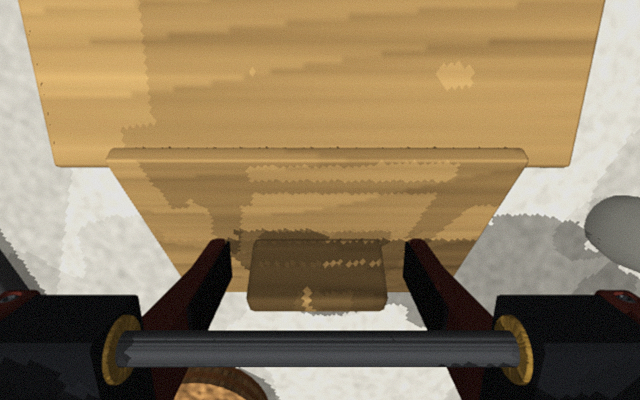

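It stays leaning with zero force on the hand. I'll withdraw straight up and go to the tongs.

Emit:
jog_arm(
  deltas=[
    {"xyz":[0,0,-6],"yaw":0,"hand":1},
    {"xyz":[0,0,-20],"yaw":0,"hand":1},
    {"xyz":[0,0,-50],"yaw":0,"hand":1},
    {"xyz":[0,0,-85],"yaw":0,"hand":1},
    {"xyz":[0,0,-125],"yaw":0,"hand":1},
    {"xyz":[0,0,-165],"yaw":0,"hand":1},
    {"xyz":[0,0,-190],"yaw":0,"hand":1},
    {"xyz":[0,0,-190],"yaw":0,"hand":1},
  ],
)

```text
t: 15.7
ee_pos: [601.8, 183.8, 207.5]
orientation: [0.001, 0.953, 0.303, 0.005]
ft_force: [0.5, -0.9, -1.0]
width: 0.999
```

```bash
python3 look.py side14;python3 go.py 541,-56,200,-80;python3 - <<'E'
from h import *
s=load('side14')
a=s['color'][130:330,280:440,::-1]
cv2.imwrite('pics/c26.png',cv2.resize(a,None,fx=3,fy=3,interpolation=2))
E
```

```text
t 15.75 pos [600.2 183.5 204.7] ydir -54.72 w 87.8 F [ 0.1 -0.5 -1.4] J6 65.4
(541.0, -56.0, 200.0, -80.0) -> xyz [-186.7, 161.3, 4.1] yaw 25.3
```

View pics/c26.png

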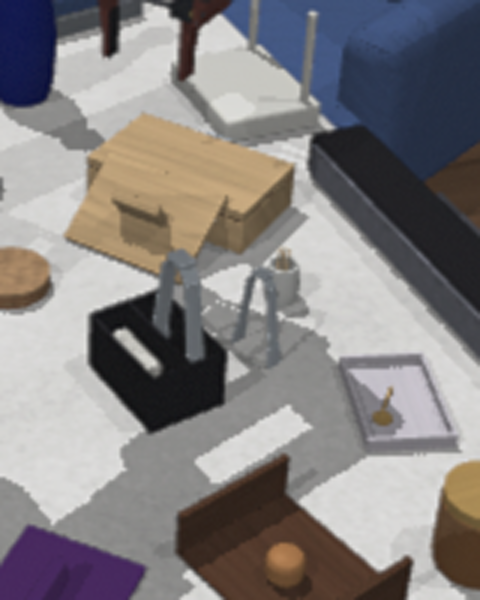

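The cover leans on the box with its handle up and out. Now above the tongs.

Emit:
jog_arm(
  deltas=[
    {"xyz":[-30,26,0],"yaw":4,"hand":1},
    {"xyz":[-63,54,0],"yaw":8,"hand":1},
    {"xyz":[-96,83,0],"yaw":13,"hand":1},
    {"xyz":[-130,112,0],"yaw":18,"hand":1},
    {"xyz":[-160,138,0],"yaw":22,"hand":1},
    {"xyz":[-180,155,0],"yaw":25.3,"hand":1},
    {"xyz":[-187,161,0],"yaw":25.3,"hand":1},
    {"xyz":[-187,161,0],"yaw":25.3,"hand":1},
  ],
)

```text
t: 16.55
ee_pos: [538.0, -56.8, 200.6]
orientation: [-0.0, 0.996, 0.087, -0.001]
ft_force: [0.3, 0.5, 0.2]
width: 1.002
```

```bash
python3 look.py wrist15;python3 go.py 541,-56,200,-80;python3 - <<'E'
from h import *
s=load('wrist15')
a=s['color'][110:260,220:420,::-1]
cv2.imwrite('pics/c27.png',cv2.resize(a,None,fx=4,fy=4,interpolation=2))
E
```

```text
t 16.6 pos [538.4 -55.9 200.8] ydir -80.02 w 88.2 F [-0.1 -0.1  0.8] J6 66.7
(541.0, -56.0, 200.0, -80.0) -> xyz [2.5, 0.6, 0.8] yaw -0.0
```

View pics/c27.png

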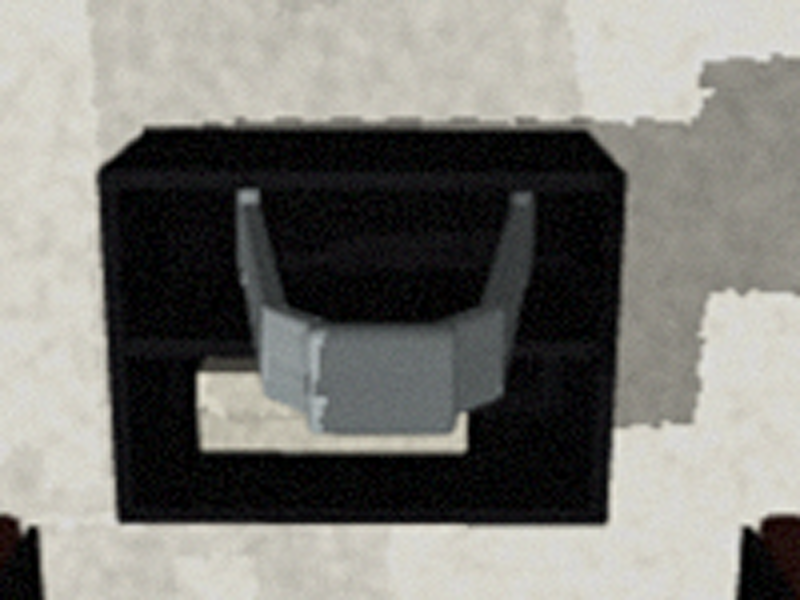

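View pics/wrist15.png

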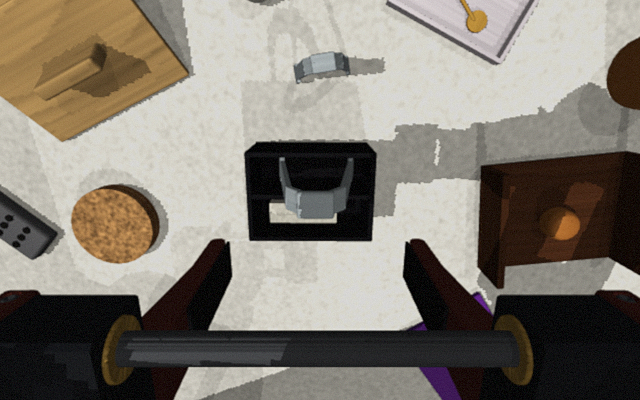

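Run:
```python
from h import *
w=load('wrist15');s7=load('side7');s14=load('side14')
f=lambda a,b:((a+.5)/4-.5+220,(b+.5)/4-.5+110)
P=np.array([onz(w,*f(*c),160) for c in [(312,325),(452,325),(455,432),(310,432)]]);print(np.round(P,1),P.mean(0))
P=np.array([onz(w,*f(*c),70) for c in [(102,180),(622,182),(607,522),(119,522)]]);print("rim",np.round(P,1),P.mean(0))
# roll: mask orange
for n,im,(x0,y0,x1,y1) in [("w15",w,(530,195,595,250)),("s7",s7,(355,295,400,335)),("s14",s14,(355,295,400,335))]:
    hsv=cv2.cvtColor(im["color"],cv2.COLOR_RGB2HSV)[y0:y1,x0:x1]
    m=((hsv[...,2]>125)&(hsv[...,1]>90)).astype(np.uint8)
    n_,l,st,c=cv2.connectedComponentsWithStats(m);i=1+np.argmax(st[1:,4]);print(n,st[i],c[i]+[x0,y0])
crop(w,525,185,605,255,8,"pics/c28.png"); crop(s14,350,290,400,340,10,"pics/c29.png")
```

```text
[[551.2 -40.8 160. ]
 [555.4 -64.7 160. ]
 [536.1 -68.9 160. ]
 [531.7 -43.6 160. ]] [543.58949006 -54.50102211 160.        ]
rim [[ 5.513e+02  1.350e+01  7.000e+01]
 [ 5.717e+02 -1.055e+02  7.000e+01]
 [ 4.873e+02 -1.208e+02  7.000e+01]
 [ 4.662e+02 -5.000e-01  7.000e+01]] [519.11457601 -53.30989887  70.        ]
w15 [ 25  19  25  26 439] [567.3690205  227.41457859]
s7 [14 16 12 10 81] [373.72839506 315.12345679]
s14 [14 16 12 10 93] [374.52688172 315.4516129 ]
```

View pics/c28.png

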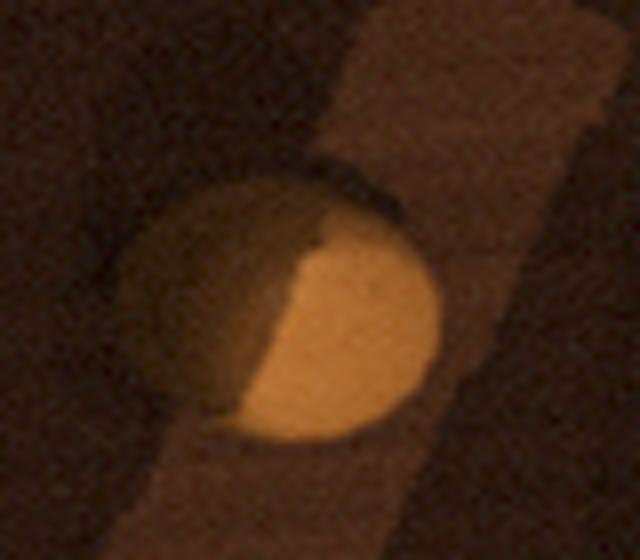

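View pics/c29.png

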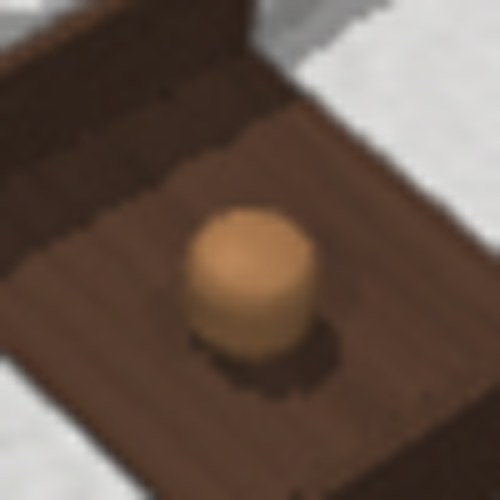

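Emit:
jog_arm(
  deltas=[
    {"xyz":[2,0,20],"yaw":0,"hand":1},
    {"xyz":[4,0,45],"yaw":0,"hand":1},
    {"xyz":[4,0,65],"yaw":0,"hand":1},
    {"xyz":[4,0,80],"yaw":0,"hand":1},
    {"xyz":[4,0,80],"yaw":0,"hand":1},
    {"xyz":[4,0,80],"yaw":0,"hand":1},
    {"xyz":[4,0,80],"yaw":0,"hand":1},
    {"xyz":[4,0,80],"yaw":0,"hand":1},
  ],
)

```text
t: 17.4
ee_pos: [543.7, -55.4, 122.5]
orientation: [0.0, 0.996, 0.087, 0.001]
ft_force: [0.2, -0.4, -0.3]
width: 0.996
```

```bash
python3 look.py wrist16 side16;python3 go.py 542.5,-55,74,-80;python3 - <<'E'
from h import *
s=load('wrist16')
a=s['color'][190:350,190:450,::-1]
cv2.imwrite('pics/c30.png',cv2.resize(a,None,fx=3,fy=3,interpolation=2))
a=load('side16')['color'][180:290,290:400,::-1]
cv2.imwrite('pics/c31.png',cv2.resize(a,None,fx=5,fy=5,interpolation=2))
E
```

```text
t 17.5 pos [543.5 -55.6 122.3] ydir -80.01 w 88.1 F [-0.  -0.7  0.4] J6 66.9
(542.5, -55.0, 74.0, -80.0) -> xyz [-0.9, -0.8, 48.3] yaw -0.0
```

View pics/c30.png

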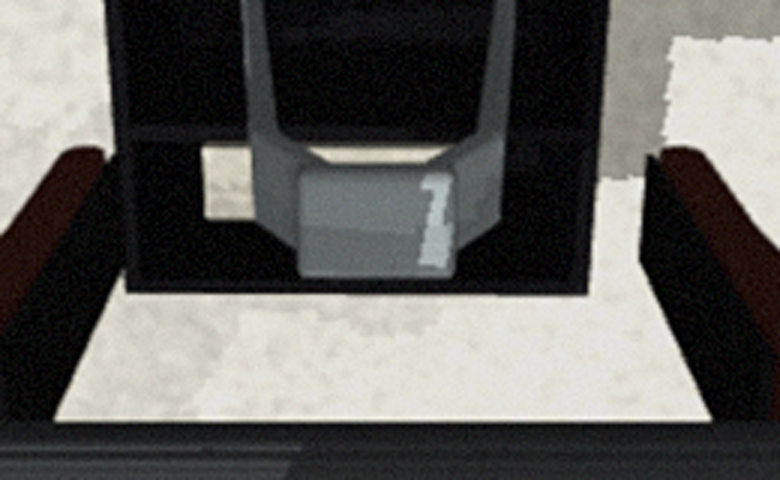

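View pics/c31.png

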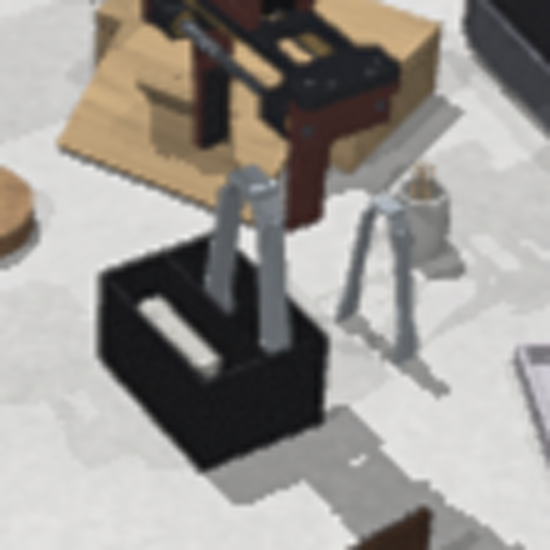

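Run:
```python
from h import *
w=load('wrist16')
P=np.array([onz(w,190+a/3,190+b/3,160) for a,b in [(302,170),(452,170),(455,275),(300,275)]]);print(np.round(P,1),P.mean(0))
```

```text
[[551.  -41.1 160. ]
 [555.2 -65.1 160. ]
 [536.5 -69.3 160. ]
 [532.  -43.7 160. ]] [543.68392299 -54.8015543  160.        ]
```

The crown is at (543.7, -54.8), matching the TCP within 1 mm. Descending and closing to about 48 mm.

Emit:
jog_arm(
  deltas=[
    {"xyz":[0,0,16],"yaw":0,"hand":1},
    {"xyz":[0,0,32],"yaw":0,"hand":1},
    {"xyz":[0,0,48],"yaw":0,"hand":1},
    {"xyz":[0,0,48],"yaw":0,"hand":1},
    {"xyz":[0,0,48],"yaw":0,"hand":0.5},
    {"xyz":[0,0,48],"yaw":0,"hand":0.3},
    {"xyz":[0,0,48],"yaw":0,"hand":0.15},
    {"xyz":[0,0,48],"yaw":0,"hand":0.09},
  ],
  grip_force=25,
)

```text
t: 18.3
ee_pos: [543.4, -55.7, 74.2]
orientation: [0.0, 0.996, 0.087, 0.001]
ft_force: [0.2, -0.9, 0.7]
width: 0.679
```

Emit:
jog_arm(
  deltas=[
    {"xyz":[0,0,0],"yaw":0,"hand":0.09},
    {"xyz":[0,0,0],"yaw":0,"hand":0.09},
    {"xyz":[0,0,0],"yaw":0,"hand":0.09},
    {"xyz":[0,0,0],"yaw":0,"hand":0.09},
    {"xyz":[0,0,0],"yaw":0,"hand":0.09},
    {"xyz":[0,0,0],"yaw":0,"hand":0.09},
    {"xyz":[0,0,0],"yaw":0,"hand":0.09},
    {"xyz":[0,0,0],"yaw":0,"hand":0.09},
  ],
)

```text
t: 19.1
ee_pos: [543.7, -55.8, 74.3]
orientation: [0.0, 0.996, 0.087, 0.001]
ft_force: [0.5, 0.7, 5.6]
width: 0.549
```

```bash
python3 look.py wrist17 side17;python3 go.py 542.5,-55,74,-80;python3 - <<'E'
from h import *
s=load('wrist17')
a=s['color'][190:350,190:450,::-1]
cv2.imwrite('pics/c32.png',cv2.resize(a,None,fx=3,fy=3,interpolation=2))
a=load('side17')['color'][180:290,290:400,::-1]
cv2.imwrite('pics/c33.png',cv2.resize(a,None,fx=5,fy=5,interpolation=2))
E
```

```text
t 19.2 pos [543.7 -55.8  74.3] ydir -80.03 w 48.2 F [-0.1 -0.6  5.4] J6 66.9
(542.5, -55.0, 74.0, -80.0) -> xyz [-1.0, -0.9, 0.3] yaw -0.0
```

View pics/c32.png

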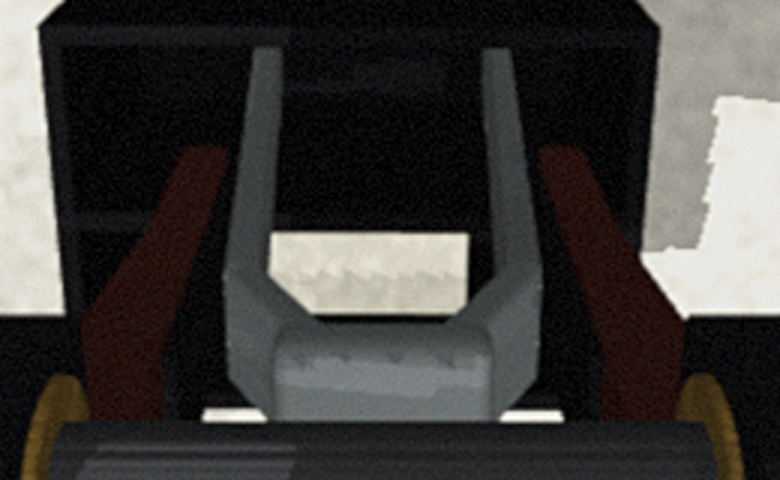

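View pics/c33.png

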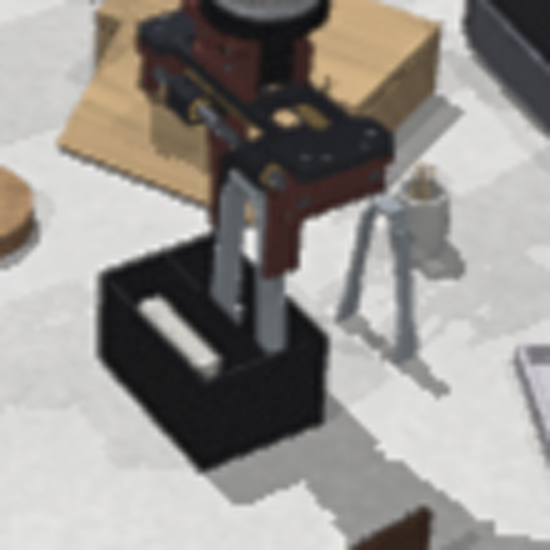

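Holding the arms at 48 mm, still open. Lifting straight out.

Emit:
jog_arm(
  deltas=[
    {"xyz":[0,0,-4],"yaw":0,"hand":0.09},
    {"xyz":[0,0,-12],"yaw":0,"hand":0.09},
    {"xyz":[0,0,-28],"yaw":0,"hand":0.09},
    {"xyz":[0,0,-48],"yaw":0,"hand":0.09},
    {"xyz":[0,0,-72],"yaw":0,"hand":0.09},
    {"xyz":[0,0,-95],"yaw":0,"hand":0.09},
    {"xyz":[0,0,-110],"yaw":0,"hand":0.09},
    {"xyz":[0,0,-120],"yaw":0,"hand":0.09},
  ],
)

```text
t: 20.0
ee_pos: [543.3, -55.7, 195.2]
orientation: [0.0, 0.996, 0.087, 0.001]
ft_force: [-0.6, -0.9, -0.9]
width: 0.546
```

```bash
python3 look.py wrist18 side18;python3 go.py;python3 - <<'E'
from h import *
s=load('wrist18')
a=s['color'][150:350,190:450,::-1]
cv2.imwrite('pics/c34.png',cv2.resize(a,None,fx=3,fy=3,interpolation=2))
a=load('side18')['color'][140:290,290:400,::-1]
cv2.imwrite('pics/c35.png',cv2.resize(a,None,fx=4,fy=4,interpolation=2))
E
```

```text
t 20.1 pos [543.7 -55.7 194.9] ydir -80.03 w 48.3 F [ 0.1 -0.3 -0.8] J6 66.9
```

View pics/c34.png

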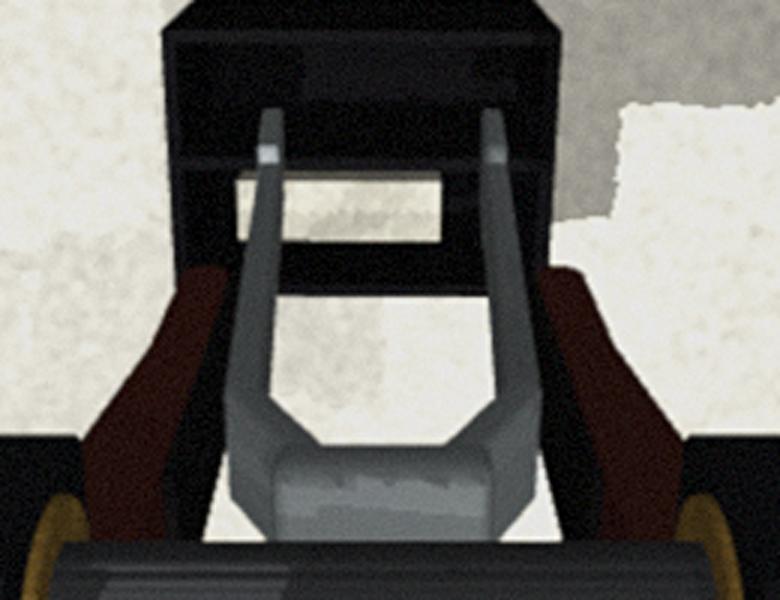

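View pics/c35.png

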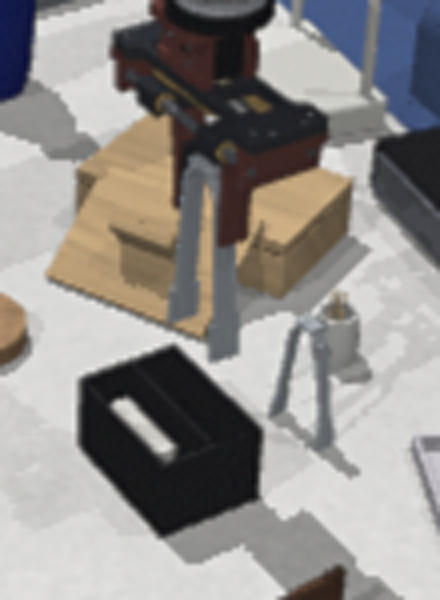

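```bash
python3 - <<'E'
from h import *
w=load('wrist15');s=load('side14')
r=[ray(w,525+278/8-.4,185+308/8-.4),ray(s,350+25-.5,290+28.3-.5)]
print(tri(r), onz(w,559.4,223.1,22),onz(s,374.5,317.8,21))
# stand interior? cover centre nominal (531,-335)
w=load('wrist18'); crop(w,420,130,640,300,3.5,"pics/c36.png")
E
python3 go.py 520,-345,195,-73.5
```

```text
[ 524.75364226 -338.47202337   20.06819435] [ 525.15194774 -336.94692762   22.        ] [ 524.4044962  -339.24765161   21.        ]
t 20.1 pos [543.7 -55.7 194.9] ydir -80.03 w 48.3 F [ 0.1 -0.3 -0.8] J6 66.9
(520.0, -345.0, 195.0, -73.5) -> xyz [-73.4, 280.8, 0.1] yaw -6.5
```

View pics/c36.png

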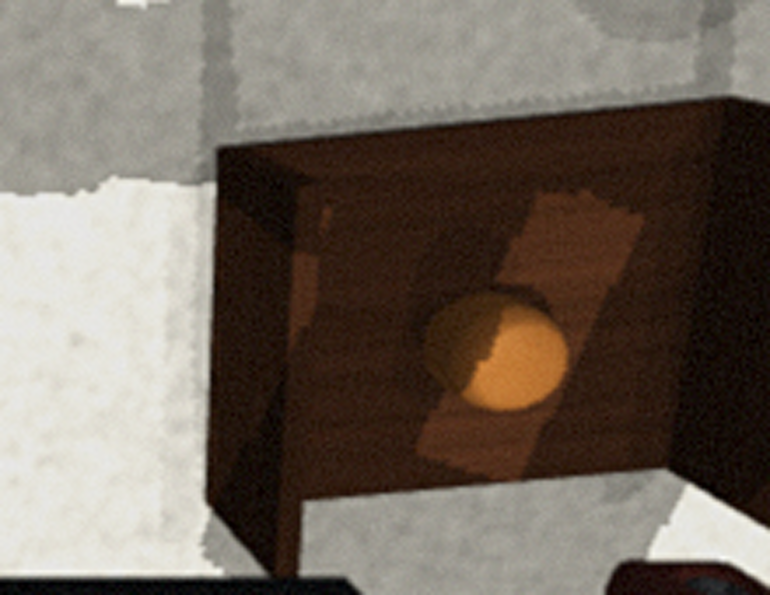

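The roll triangulates to (525, -338, 20), and the expected height is 21. Moving above it.

```bash
python3 go.py 525,-338,195,-73.5
```

```text
t 20.1 pos [543.7 -55.7 194.9] ydir -80.03 w 48.3 F [ 0.1 -0.3 -0.8] J6 66.9
(525.0, -338.0, 195.0, -73.5) -> xyz [-67.3, 274.8, 0.1] yaw -6.5
```

Emit:
jog_arm(
  deltas=[
    {"xyz":[-5,20,0],"yaw":-0.5,"hand":0.1},
    {"xyz":[-14,56,0],"yaw":-1.5,"hand":0.1},
    {"xyz":[-25,102,0],"yaw":-2.5,"hand":0.1},
    {"xyz":[-36,148,0],"yaw":-3.5,"hand":0.1},
    {"xyz":[-47,194,0],"yaw":-5,"hand":0.1},
    {"xyz":[-57,234,0],"yaw":-6,"hand":0.1},
    {"xyz":[-64,262,0],"yaw":-6.5,"hand":0.1},
    {"xyz":[-67,275,0],"yaw":-6.5,"hand":0.1},
  ],
)

```text
t: 20.9
ee_pos: [523.5, -340.4, 192.1]
orientation: [-0.0, 0.99, 0.142, -0.001]
ft_force: [0.3, 0.5, -1.4]
width: 0.548
```

Emit:
jog_arm(
  deltas=[
    {"xyz":[0,0,10],"yaw":0,"hand":0.1},
    {"xyz":[0,0,25],"yaw":0,"hand":0.1},
    {"xyz":[0,0,40],"yaw":0,"hand":0.1},
    {"xyz":[0,0,50],"yaw":0,"hand":0.1},
    {"xyz":[0,0,55],"yaw":0,"hand":0.1},
    {"xyz":[0,0,55],"yaw":0,"hand":0.1},
    {"xyz":[0,0,55],"yaw":0,"hand":0.1},
    {"xyz":[0,0,55],"yaw":0,"hand":0.1},
  ],
)

```text
t: 21.7
ee_pos: [525.0, -338.2, 139.2]
orientation: [0.0, 0.99, 0.143, 0.0]
ft_force: [-0.4, -0.2, -0.2]
width: 0.549
```

```bash
python3 look.py wrist19 side19;python3 go.py;python3 - <<'E'
from h import *
s=load('wrist19')
a=s['color'][130:330,190:450,::-1]
cv2.imwrite('pics/c37.png',cv2.resize(a,None,fx=3,fy=3,interpolation=2))
a=load('side19')['color'][220:360,310:440,::-1]
cv2.imwrite('pics/c38.png',cv2.resize(a,None,fx=4,fy=4,interpolation=2))
E
```

```text
t 21.8 pos [ 524.9 -338.3  139.2] ydir -73.53 w 48.5 F [-0.  -0.2 -0.9] J6 34.4
```

View pics/c37.png

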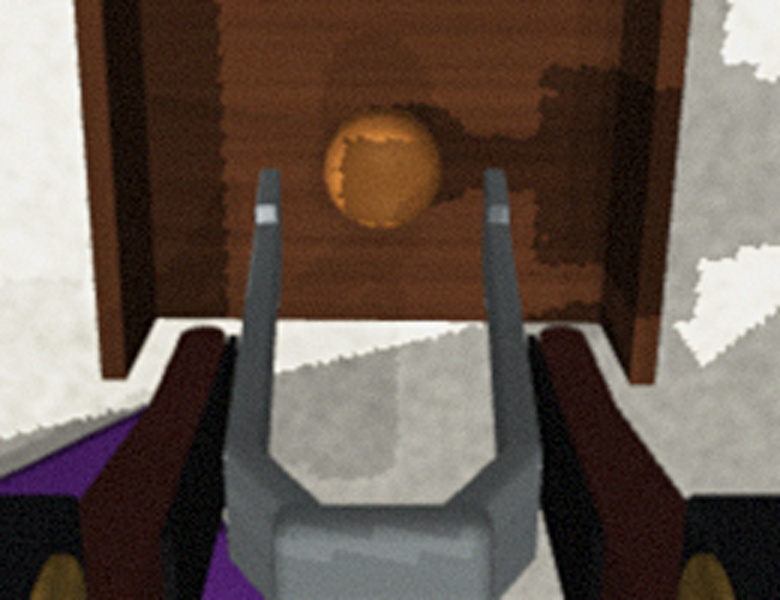

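View pics/c38.png

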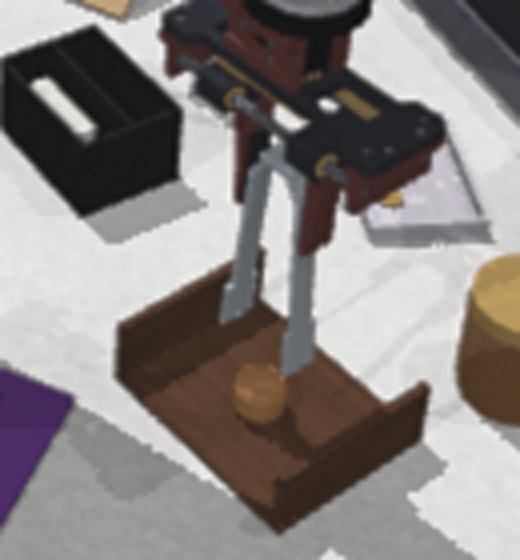

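Run:
```python
from h import *
w=load('wrist19')
print(onz(w,190+382/3-.3,130+168/3-.3,22), proj(w,[524.9,-338.3,21]))
# expected tip outer px with tips z=139.2-69.3=70, +x edge 13
y=np.array([np.cos(np.radians(-73.5)),np.sin(np.radians(-73.5)),0]);x=np.array([-y[1],y[0],0])
for k in (-26,26):
  for j in (-13,13): print(k,j,np.round((proj(w,np.array([524.9,-338.3,70])+k*y+j*x)-[190,130])*3))
```

```text
[ 524.38019062 -338.55166919   22.        ] [316.93059372 184.81909174]
-26 -13 [283. 259.]
-26 13 [280. 164.]
26 -13 [479. 259.]
26 13 [482. 164.]
```

The roll measures (524.4, -338.6), within 1 mm of the tool axis, and the tips straddle it. Lowering so the tip point is about 13 mm above the sideboard.

Emit:
jog_arm(
  deltas=[
    {"xyz":[0,0,10],"yaw":0,"hand":0.1},
    {"xyz":[0,0,22],"yaw":0,"hand":0.1},
    {"xyz":[0,0,34],"yaw":0,"hand":0.1},
    {"xyz":[0,0,44],"yaw":0,"hand":0.1},
    {"xyz":[0,0,51],"yaw":0,"hand":0.1},
    {"xyz":[0,0,56],"yaw":0,"hand":0.1},
    {"xyz":[0,0,56],"yaw":0,"hand":0.1},
    {"xyz":[0,0,56],"yaw":0,"hand":0.1},
  ],
)

```text
t: 22.6
ee_pos: [524.7, -338.2, 82.6]
orientation: [0.0, 0.99, 0.143, 0.0]
ft_force: [0.3, -0.4, -0.3]
width: 0.552
```

```bash
python3 look.py wrist20 side20;python3 go.py;python3 - <<'E'
from h import *
s=load('wrist20')
a=s['color'][130:330,190:450,::-1]
cv2.imwrite('pics/c39.png',cv2.resize(a,None,fx=3,fy=3,interpolation=2))
a=load('side20')['color'][240:360,320:430,::-1]
cv2.imwrite('pics/c40.png',cv2.resize(a,None,fx=5,fy=5,interpolation=2))
E
```

```text
t 22.7 pos [ 524.9 -338.4   83. ] ydir -73.53 w 48.6 F [ 0.5 -0.3 -0.1] J6 34.4
```

View pics/c39.png

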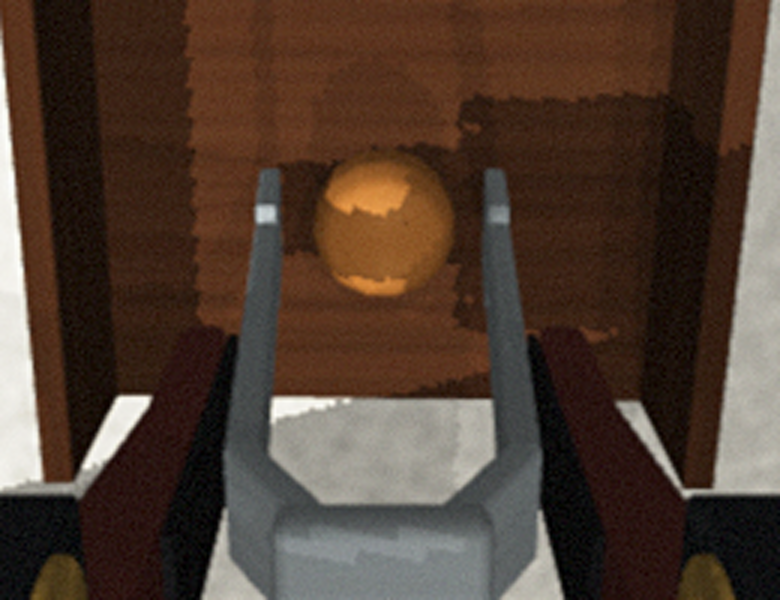

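View pics/c40.png

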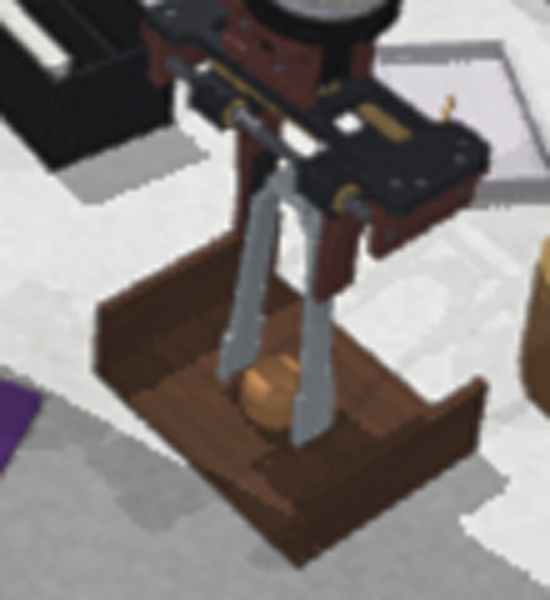

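The tips straddle the roll symmetrically. Closing.

Emit:
jog_arm(
  deltas=[
    {"xyz":[0,0,0],"yaw":0,"hand":0.05},
    {"xyz":[0,0,0],"yaw":0,"hand":0.02},
    {"xyz":[0,0,0],"yaw":0,"hand":-0.05},
    {"xyz":[0,0,0],"yaw":0,"hand":-0.1},
    {"xyz":[0,0,0],"yaw":0,"hand":-0.1},
    {"xyz":[0,0,0],"yaw":0,"hand":-0.1},
    {"xyz":[0,0,0],"yaw":0,"hand":-0.1},
    {"xyz":[0,0,0],"yaw":0,"hand":-0.1},
  ],
  grip_force=40,
)

```text
t: 23.5
ee_pos: [524.7, -338.2, 82.8]
orientation: [0.0, 0.99, 0.143, 0.0]
ft_force: [0.1, -0.0, 2.4]
width: 0.486
```

```bash
python3 look.py wrist21 side21;python3 go.py;python3 - <<'E'
from h import *
s=load('wrist21')
a=s['color'][130:330,190:450,::-1]
cv2.imwrite('pics/c41.png',cv2.resize(a,None,fx=3,fy=3,interpolation=2))
a=load('side21')['color'][240:360,320:430,::-1]
cv2.imwrite('pics/c42.png',cv2.resize(a,None,fx=5,fy=5,interpolation=2))
E
```

```text
t 23.6 pos [ 524.7 -338.2   82.8] ydir -73.53 w 42.5 F [-0.8  0.9  2.9] J6 34.4
```

View pics/c41.png

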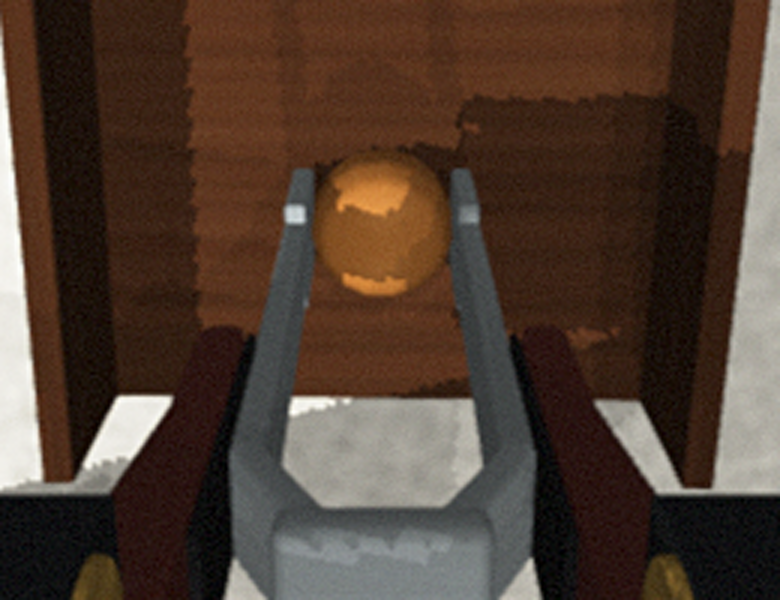

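View pics/c42.png

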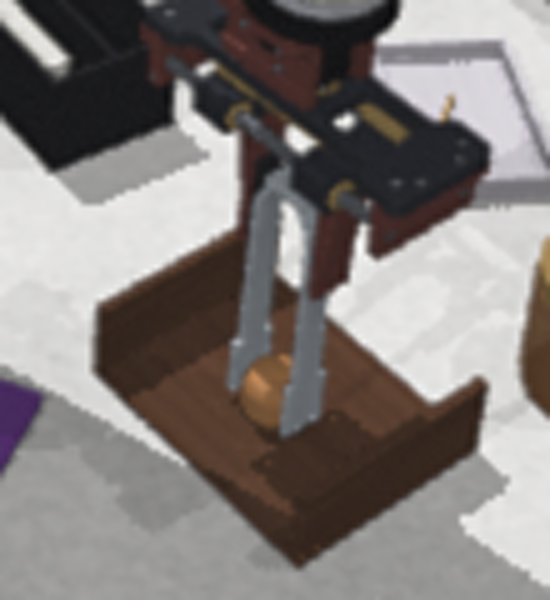

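Contact on both sides, with the width stalled at 42.5 against a commanded 39.6. Squeezing and lifting.

Emit:
jog_arm(
  deltas=[
    {"xyz":[0,0,0],"yaw":0,"hand":-0.2},
    {"xyz":[0,0,0],"yaw":0,"hand":-0.2},
    {"xyz":[0,0,-3],"yaw":0,"hand":-0.2},
    {"xyz":[0,0,-8],"yaw":0,"hand":-0.2},
    {"xyz":[0,0,-16],"yaw":0,"hand":-0.2},
    {"xyz":[0,0,-28],"yaw":0,"hand":-0.2},
    {"xyz":[0,0,-42],"yaw":0,"hand":-0.2},
    {"xyz":[0,0,-56],"yaw":0,"hand":-0.2},
  ],
)

```text
t: 24.4
ee_pos: [524.7, -338.2, 140.1]
orientation: [0.0, 0.99, 0.143, 0.0]
ft_force: [0.6, 0.3, -2.0]
width: 0.48
```

Emit:
jog_arm(
  deltas=[
    {"xyz":[0,0,-18],"yaw":0,"hand":-0.2},
    {"xyz":[0,0,-38],"yaw":0,"hand":-0.2},
    {"xyz":[0,0,-58],"yaw":0,"hand":-0.2},
    {"xyz":[0,0,-76],"yaw":0,"hand":-0.2},
    {"xyz":[0,0,-90],"yaw":0,"hand":-0.2},
    {"xyz":[0,0,-100],"yaw":0,"hand":-0.2},
    {"xyz":[0,0,-104],"yaw":0,"hand":-0.2},
    {"xyz":[0,0,-104],"yaw":0,"hand":-0.2},
  ],
)

```text
t: 25.2
ee_pos: [524.6, -338.1, 242.9]
orientation: [0.0, 0.99, 0.143, 0.0]
ft_force: [0.3, 1.0, -1.5]
width: 0.482
```

```bash
python3 look.py wrist22 side22;python3 go.py;python3 - <<'E'
from h import *
s=load('wrist22')
a=s['color'][130:330,190:450,::-1]
cv2.imwrite('pics/c43.png',cv2.resize(a,None,fx=3,fy=3,interpolation=2))
a=load('side22')['color'][110:360,280:470,::-1]
cv2.imwrite('pics/c44.png',cv2.resize(a,None,fx=2.4,fy=2.4,interpolation=2))
E
```

```text
t 25.3 pos [ 524.  -337.7  241.7] ydir -73.53 w 42.3 F [ 0.   0.2 -1.5] J6 34.4
```

View pics/c43.png

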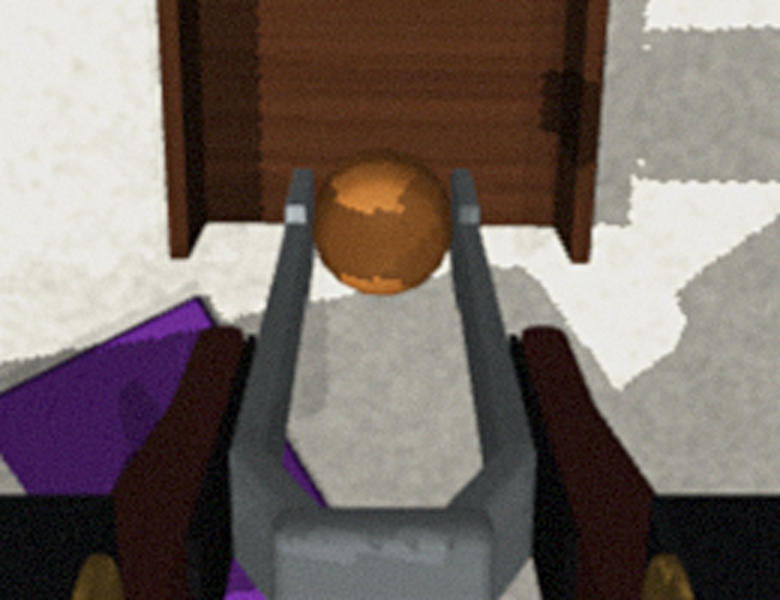

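View pics/c44.png

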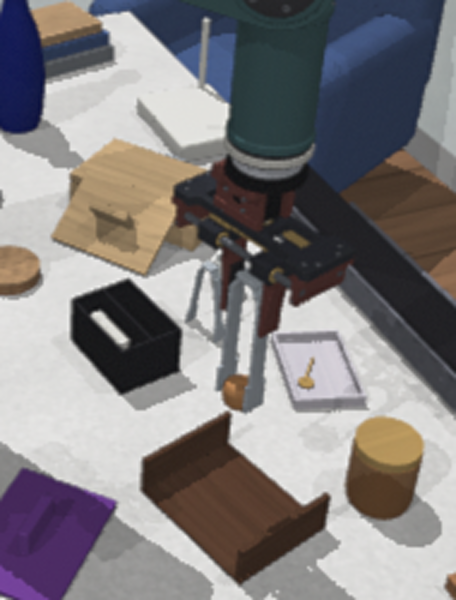

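The roll is held about 160 mm up, the stand is empty, and the cover still leans. I'll dwell briefly to check it's steady, then hand in.

Emit:
jog_arm(
  deltas=[
    {"xyz":[0,0,0],"yaw":0,"hand":-0.2},
    {"xyz":[0,0,0],"yaw":0,"hand":-0.2},
    {"xyz":[0,0,0],"yaw":0,"hand":-0.2},
    {"xyz":[0,0,0],"yaw":0,"hand":-0.2},
    {"xyz":[0,0,0],"yaw":0,"hand":-0.2},
    {"xyz":[0,0,0],"yaw":0,"hand":-0.2},
    {"xyz":[0,0,0],"yaw":0,"hand":-0.2},
    {"xyz":[0,0,0],"yaw":0,"hand":-0.2},
  ],
)

```text
t: 26.1
ee_pos: [524.5, -338.0, 242.5]
orientation: [0.0, 0.99, 0.143, -0.0]
ft_force: [0.6, 0.1, -1.1]
width: 0.483
```

```bash
python3 look.py wrist23;python3 - <<'E'
from h import *
a=load('wrist22');b=load('wrist23')
print(np.abs(a['color'].astype(int)-b['color'])[160:240,280:360].mean())
from bench import bot
s=bot.sense();print(s['ee_pos'],s['width']*88); print(bot.hand_in())
E
```

```text
3.6343229166666666
[ 524.48825886 -338.03026271  242.54154393] 42.62441846816504
the job is handed in; nothing more can be done
None
```

The job is done and handed in at about 26 s. I lifted the bamboo cover off by its handle, leaned it against the stationery box with the handle up and out, and let go. Then I took the large tongs from the caddy, closed them on the roll and lifted it.

**Last checks:**
- **Roll:** it is held between the tips about 160 mm above the sideboard. The grip width was steady at about 42.5 mm, and only the tips touched the roll. The stand was empty.
- **Cover:** after release it stayed leaning, and the last side view still showed it so. I estimated the slant at 36–40° from the planned geometry and the image; I did not measure it separately.
- **Forces:** the highest wrist reading at the end of any move was about 15 N, when the cover's lower edge met the sideboard.
- **Other things:** nothing else looked moved in the last side view. I did not take a final top view.

**What failed or disagreed:** my first grasp of the handle closed on empty air. The camera views showed the fingertips about 30 mm above the reported tool-tip height. I corrected for this on every later move, and the second grasp held at the expected 64 mm.

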